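# Pack a shaker's tray with adaptor plates and push it under the hood

## Task

Pack the three tube-adaptor plates flat into the shaker's tray, side by side so that they fill it (the orange one already lies loose in it, wherever it was dropped). When all three lie flat, push the tray fully home under the clear hood with the yellow push stick, keeping the gripper itself off the machine and its plates and out of the opening, and lay the stick back down on the bench clear of the opening. Leave the bottle and the jar where they stand.

Things in the scene. Friction and masses are not known exactly. Their poses are not given: they have to be found in the camera images.
- tray_in (a point): Centre of the inner floor of a low open tray (black floor, grey rim) on a white bench-top shaker. Inside 143 mm (x) by 108 mm (y); rim 6 mm thick and 10 mm above this floor, which lies 6 mm above the bench. y: the way it slides in under the hood. The three plates fill it as a 4 x 3 grid of 35 mm squares, with about 3 mm play between neighbours and to the rim.
- tray (a joint): How far the tray is pushed in, m: 0 fully out (the start), 0.155 fully home at its end stop. Slides stiffly (4 N) and stays where left. Push on the outer face of its rear rim: 60 mm behind tray_in, 1 to 16 mm above the bench; when home it is 13 mm inside the opening. Guide rails beside the tray: 12 mm high, 163 mm apart inside.
- mouth (a point): Middle of the opening of the shaker's clear hood, at bench height; y points into the hood, x along the opening. The opening is 188 mm wide and 58 mm high, under a grey lip whose top is 76 mm above the bench. With the tray fully out, tray_in is 82 mm before this point (y = -82 mm).
- shaker: The shaker, fixed; its place and heading vary. Origin on the bench under the tray's centre when fully out; axes as mouth. Hood and housing span x from -106 to 106 mm and y from 82 to 300 mm; the hood slopes up from the lip (76 mm high) to 129 mm at y = 192 mm, the white housing behind is 140 mm high (knob 147 mm).
- hook_plate_fin (a point): Centre of the black grip fin of the blue L-shaped plate: four 35 mm squares, centred in the point's x, y (mm) at (-8.75, -21), (-8.75, 14), (26.25, 14), (61.25, 14). Plates are 12 mm thick, outline 1.5 mm inside the squares. Fins: 14 mm wide (x), 32 mm long (y), 32 mm high, on top of the plate, so centred 28 mm above its underside. 0.19 kg.
- tee_plate_fin (a point): Centre of the black grip fin of the bare aluminium plate of five 35 mm squares, a row of four with one beside the second: centred in the point's x, y (mm) at (-42, -12.25), (-7, -12.25), (28, -12.25), (63, -12.25), (-7, 22.75). Thickness and fin as on the blue plate. Mass about 0.23 kg.
- corner_plate_fin (a point): Centre of the black grip fin of the orange corner plate of three 35 mm squares, centred in the point's x, y (mm) at (-28, -10.5), (7, -10.5), (7, 24.5). Thickness and fin as on the blue plate. Starts flat on the tray's floor, at any heading. Mass about 0.14 kg.
- stick_mid (a point): Centre of the push stick: a straight yellow bar 200 mm long (x), 18 mm wide (y), 28 mm high (z) with rubber ends, the same at either end, lying on the bench; 0.12 kg.
- bottle_mid (a point): Half-way up a standing amber bottle, 60 mm diameter, 95 mm high. Leave alone.
- jar_mid (a point): Half-way up a small white jar with blue cap, 56 mm diameter, 65 mm high. Leave alone.
- hook_plate: The blue plate; axes as its fin point, origin at its underside, under the middle of its bounding rectangle.
- tee_plate: The aluminium plate; axes as its fin point, origin at its underside, under the middle of its bounding rectangle.
- corner_plate: The orange plate; axes as its fin point, origin at its underside, under the middle of its bounding rectangle.
- stick: The push stick; origin at its underside, axes as stick_mid.
There are look-alikes about, which are no part of the job. Of the things that look like the hook_plate, the smallest one is meant.

How it is judged:
By the outcome, as a careful person would: the job done as asked, in the order asked, and still so for the second after the job is handed in, with the robot touching nothing.
It also fails if it takes over 72 s, if anything falls off the work surface, if the arm or the gripper's body presses on something with over 40 N, if the wrist force passes 120 N, or if a joint passes its speed limit or range.

## Robot

A 7-joint arm with a two-finger parallel gripper is mounted at the origin on the work surface. World frame = base frame: x ahead of the robot, y to its left, z up, the work surface at z = 0. Lengths are in m, angles in rad, forces in N, time in s.
With the tool pointing down it reaches from about 0.425 to 0.875 m from the base axis. Payload 4.7 kg.
Tool frame: the origin (TCP) lies on the centre line of the jaws, within the pads' length; the fingertips stand 8 mm ahead of it and the grasp point (between the pads) lies 11 mm behind it; z points along the fingers, y is the direction in which the jaws open and shut (so a half turn about z gives the same grasp; the last joint's range is limited). The gripper opens to 87 mm and grips with 3 to 60 N. Pads are 19 mm wide; open, the fingers measure 117 mm over their backs; the gripper's body (75 mm by 190 mm) begins 51 mm behind the grasp point.
Start: joints at [-1.252, 0.321, -0.07, 1.45, 0.023, 1.371, -0.057], TCP at [0.195, 0.62, 0.231] pointing down, gripper open.
Joint ranges: [-2.86, 2.86], [-0.3, 2.09], [-1.38, 1.24], [0.06, 2.45], [-1.56, 4.7], [0.09, 2.05], [-2.69, 2.69]. Speed limits (rad/s): [2.57, 2.57, 3.14, 3.14, 3.14, 3.14, 3.14].

## Interface

Orientations are given as a rotation vector (axis times angle).
In Python, from bench import status, optics, order gives the robot as it stands.
- The arm moves only by the tool step_arm, never from a script. Its argument "rows" is a list of rows, each a list of 3 entries, a list of its own where there are three numbers: the turn, a rotation vector about the tool's x, y, z in degrees, then the shift along the tool's x, y, z in mm, then the finger opening in mm, from 0 to 87. A call has 1 to 12 rows; each row shifts and turns the pose as measured when the row begins, along the tool's axes as they then stand; what a row does not reach is not made up. A row lasts 1/12 s, in which the tool goes at most 41.7 mm and 7.16 degrees, less where a joint would pass 70% of its speed; a pose out of reach is approached as far as the arm can. A call is refused whole if a number of a shift passes 41.7 or a number of a turn 7.16, either way. A call with a gripper value outside its range is refused whole. The fingers move at their own pace and stop on an object; "grip_force" is the grip in N (left out, the last holds). Time passes only in rows, so rows that do not move let the fingers close. It gives the time, the measured TCP pose, the force and the opening at its end, in the units of the state.
- status.get_state(): the state, without advancing time (a new reading comes with each control period).
- optics.get_image(name): name is "scene" or "side" or "wrist"; returns a dict with "frame" (420x560x3 uint8, red, green, blue), "range_z" (420x560 float32, m along the optical axis (not along the pixel's ray), 0 where there is no reading), "K" (3x3 intrinsics, pixels), "R" (3x3) and "t" (3): a world point X has camera coordinates R X + t. Camera axes: x right, y down, z forward; pixel columns grow to the right and rows downward; lengths in m; the calibration is good to about 2 mm. A picture is of the moment at which its call begins.
- order.close_job(): hands the job in, once; it reports no verdict.
The state is a dict: "time": time; "joint_positions": joint angles; "qd": joint speeds; "joint_torque": joint torques, N m; "position": TCP position; "tool_rot": TCP orientation; "ft_force": force on the tool from outside, world axes, zero at the start; "torque": the same for the moment, N m; "grip_width": opening from 0.0 (shut) to 1.0 (fully open).
Only numpy, scipy, OpenCV 4.12 (cv2) and the standard library are available. Lean on these libraries where they do the work, as an engineer would, in place of code of your own. Each camera call takes 0.05 s, during which the arm holds its last target.

## Working session

There is one attempt and no reset: what is moved stays moved. The work goes in short steps, Python scripts to look and compute and a tool call to move; the robot and the scene stay as the last step left them, time stands still between calls to the robot, and variables do not carry over. Pictures are saved under pics/ and viewed, and the job is handed in when it is done.

Besides the shell and the picture viewer there is one more tool, called after "Call:" as name(argument=value, ...) on one line, values as JSON. step_arm: Moves the arm, as the interface text tells. Its arguments: {"type":"object","properties":{"rows":{"type":"array"},"grip_force":{"type":"number"}},"required":["rows"]}

```bash
mkdir -p pics; ls; python3 - <<'E'
from bench import status, optics, order
import cv2,numpy as np
print(status.get_state())
for n in ["scene","side","wrist"]:
    d=optics.get_image(n); cv2.imwrite(f"pics/{n}0.png",d["frame"][:,:,::-1]); np.savez(f"pics/{n}0.npz",**d)
    print(n,d["K"].tolist(),d["R"].tolist(),d["t"].tolist(), (d["range_z"]>0).mean())
E
```

```text
pics
{'time': 0.0, 'joint_positions': array([-1.25189963,  0.32182339, -0.07005859,  1.45170862,  0.02263524,
        1.37076095, -0.05691134]), 'qd': array([ 0.00013487, -0.00038847,  0.00061707,  0.00011707,  0.00076456,
        0.00075612, -0.00148804]), 'joint_torque': array([ 6.50485958e-05, -4.91285419e+01, -4.03436981e-01, -3.12537146e+01,
       -6.38693897e-02,  4.33574268e-02,  1.88176305e-04]), 'position': array([0.19497633, 0.61950071, 0.22944416]), 'tool_rot': array([-4.76895938e-01, -3.10503146e+00,  2.99725632e-03]), 'ft_force': array([-0.73828915,  0.62113392, -0.41387932]), 'torque': array([ 0.01302573,  0.07582039, -0.02256026]), 'grip_width': 1.0004622935964589}
scene [[451.620566065994, 0.0, 277.34565204552973], [0.0, 451.620566065994, 214.45115816116333], [0.0, 0.0, 1.0]] [[0.5285396335007372, 0.8489085431901123, 0.00037565642230804485], [0.5181314777026915, -0.32224366280884115, -0.7922744433548055], [-0.672447490613603, 0.41894308333994834, -0.6101647853564519]] [-0.21898929723541952, -0.2643699329066353, 1.6350739710632753] 0.9963307823129252
side [[489.4499358974446, 0.0, 279.8929409630278], [0.0, 489.4499358974446, 207.71342214366095], [0.0, 0.0, 1.0]] [[0.8913289180064032, -0.452689894702269, 0.024589004859549964], [-0.23606644687471348, -0.5097429344547425, -0.8273057315366648], [0.3870470159883453, 0.7315968835416924, -0.5612135132074075]] [-0.5752411662749075, 0.1418669801114271, 1.0121077096022535] 0.9958503401360544
wrist [[328.00607157858656, 0.0, 279.9057384843664], [0.0, 328.00607157858656, 210.2520228465919], [0.0, 0.0, 1.0]] [[0.30021331235530074, 0.9538695547828496, -0.002199896140774439], [0.9109745906445038, -0.2860275199124327, 0.297175963114153], [0.28283787279065065, -0.09122022972517882, -0.9548201963742434]] [-0.6495518979318656, -0.037222394381495286, 0.3935607358000135] 0.995812074829932
```

View pics/scene0.png

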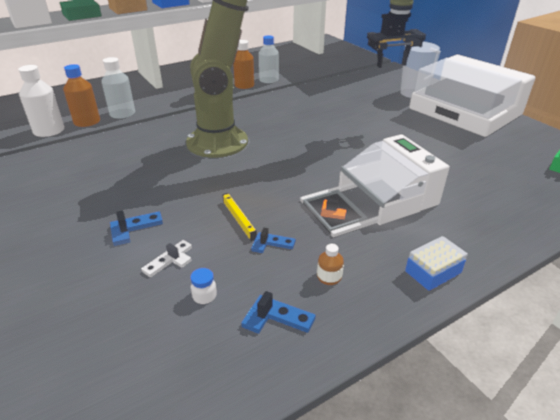

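View pics/side0.png

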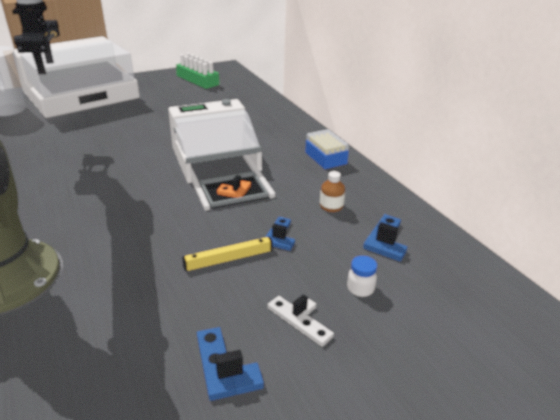

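View pics/wrist0.png

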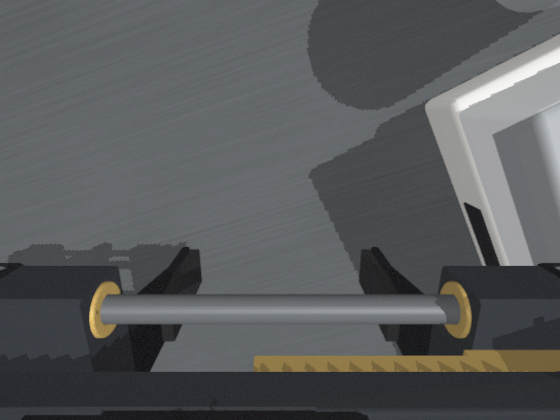

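The scene picture shows three blue plates, at about (135,222), (273,240) and (282,312). The aluminium plate is at (168,258), the stick at (239,215) and the shaker with the orange plate at (330,211). Next I'll measure them all.

```bash
cat > h.py <<'E'
import numpy as np,cv2
from scipy.spatial.transform import Rotation as Ro
def load(n): return dict(np.load(f"pics/{n}.npz"))
def grab(n,tag):
    from bench import optics
    d=optics.get_image(n); cv2.imwrite(f"pics/{n}{tag}.png",d["frame"][:,:,::-1]); np.savez(f"pics/{n}{tag}.npz",**d); return d
def ray(d,uv,z):
    uv=np.atleast_2d(uv).astype(float); K,R,t=d["K"],d["R"],d["t"]
    v=np.c_[(uv[:,0]-K[0,2])/K[0,0],(uv[:,1]-K[1,2])/K[1,1],np.ones(len(uv))]@R
    c=-R.T@t; s=(z-c[2])/v[:,2]; return c+s[:,None]*v
def proj(d,X):
    X=np.atleast_2d(X); p=(X@d["R"].T+d["t"])@d["K"].T; return p[:,:2]/p[:,2:]
def depthpts(d):
    h,w=d["range_z"].shape; u,v=np.meshgrid(np.arange(w),np.arange(h)); z=d["range_z"]; K=d["K"]
    P=np.stack([(u-K[0,2])/K[0,0]*z,(v-K[1,2])/K[1,1]*z,z],-1)
    return (P-d["t"])@d["R"]
def hsv(d): return cv2.cvtColor(d["frame"],cv2.COLOR_RGB2HSV)
def comps(m,amin=40):
    n,l,s,c=cv2.connectedComponentsWithStats(m.astype(np.uint8),connectivity=8)
    return [(l==i,s[i],c[i]) for i in range(1,n) if s[i,4]>=amin]
def zoom(n,tag,box,out,k=4):
    im=cv2.imread(f"pics/{n}{tag}.png"); x0,y0,x1,y1=box
    cv2.imwrite(f"pics/{out}.png",cv2.resize(im[y0:y1,x0:x1],None,fx=k,fy=k,interpolation=cv2.INTER_CUBIC))
E
python3 - <<'E'
from h import *
for n in ["scene0","side0"]:
    d=load(n); H=hsv(d); P=depthpts(d)
    m={"blue":(H[...,0]>100)&(H[...,0]<125)&(H[...,1]>150)&(H[...,2]>60),
       "yel":(H[...,0]>20)&(H[...,0]<35)&(H[...,1]>150)&(H[...,2]>80),
       "or":(H[...,0]>3)&(H[...,0]<18)&(H[...,1]>170)&(H[...,2]>150)}
    for k in m:
        for mm,s,c in comps(m[k]):
            if c[1]<140: continue
            w=ray(d,np.argwhere(mm)[:,::-1],{"blue":.012,"yel":.028,"or":.018}[k])
            r=cv2.minAreaRect((w[:,:2]*1000).astype(np.float32))
            print(n,k,s,c.round(),np.round(r[0]),np.round(r[1]),round(r[2],1),"zmed",np.median(P[mm][:,2]).round(3),P[mm].mean(0).round(3))
zoom("scene","0",(100,180,360,340),"zs",3); zoom("side","0",(150,90,420,400),"zd",3)
im=cv2.imread("pics/zd.png");print(im.shape);cv2.imwrite("pics/zd1.png",im[:480]);cv2.imwrite("pics/zd2.png",im[300:])
E
```

```text
scene0 blue [126 212  35  15 193] [142. 220.] [ 319. -379.] [91. 39.] 79.5 zmed 0.015 [ 0.33  -0.385  0.019]
scene0 blue [268 235  26  11 108] [280. 241.] [ 595. -104.] [69. 27.] 42.5 zmed 0.011 [ 0.595 -0.104  0.011]
scene0 blue [406 259  58  31 618] [430. 275.] [874. 167.] [ 98. 145.] 0.3 zmed 0.024 [0.901 0.121 0.028]
scene0 blue [191 268  22  19 321] [201. 277.] [ 609. -334.] [50. 61.] 64.6 zmed 0.064 [ 0.658 -0.351  0.063]
scene0 blue [243 296  71  36 910] [278. 317.] [ 815. -247.] [135.  93.] 32.9 zmed 0.015 [ 0.813 -0.248  0.02 ]
scene0 yel [224 194  31  44 395] [238. 215.] [ 454. -154.] [ 27. 208.] 85.1 zmed 0.026 [ 0.456 -0.154  0.028]
side0 blue [306 142  41  26 471] [326. 157.] [891. 176.] [110. 165.] 0.3 zmed 0.026 [0.857 0.122 0.029]
side0 blue [375 243  16  13  50] [383. 249.] [ 765. -280.] [31. 36.] 21.3 zmed 0.016 [ 0.76  -0.28   0.015]
side0 blue [391 245  14   9  44] [397. 249.] [ 793. -292.] [21. 28.] 16.0 zmed 0.018 [ 0.788 -0.297  0.018]
side0 blue [352 257  24  19 363] [364. 266.] [ 691. -305.] [61. 49.] 53.9 zmed 0.067 [ 0.646 -0.357  0.069]
side0 blue [212 373  50  25 305] [236. 385.] [ 331. -458.] [33. 80.] 79.7 zmed 0.017 [ 0.33  -0.462  0.016]
(930, 810, 3)
```

View pics/zs.png

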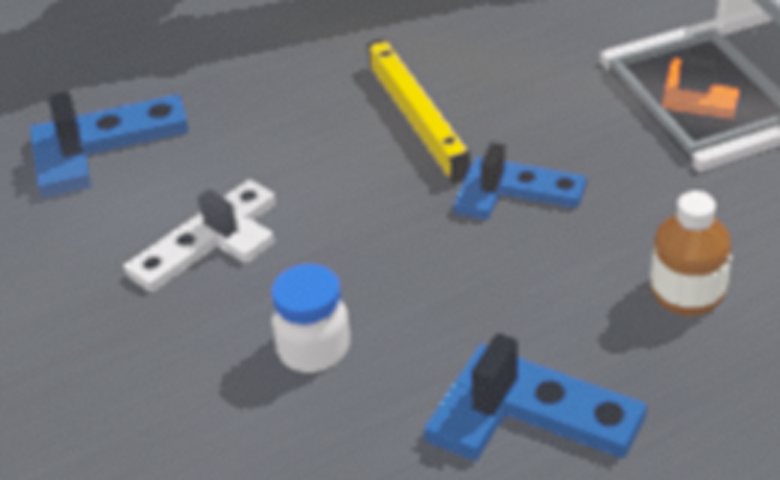

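View pics/zd1.png

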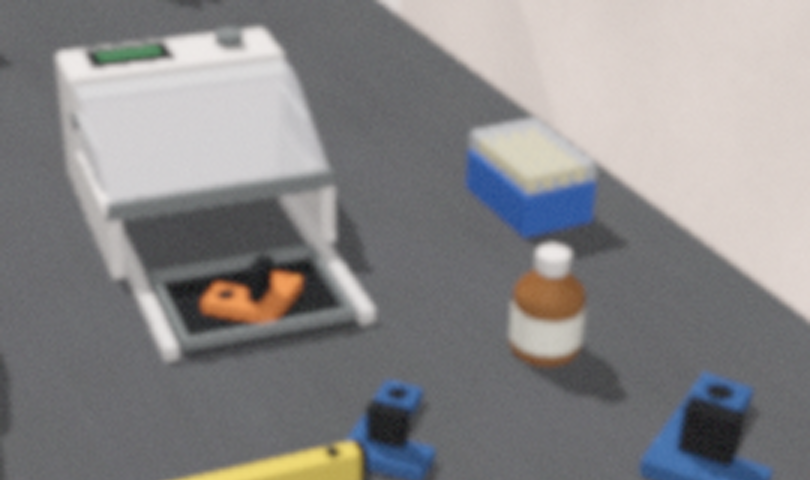

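View pics/zd2.png

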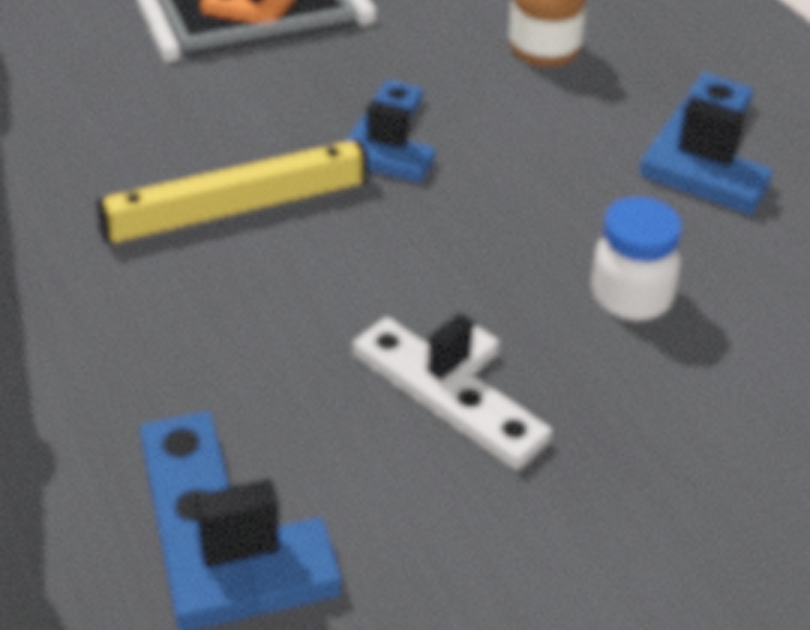

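```bash
python3 - <<'E'
from h import *
d=load("scene0"); P=depthpts(d); s=load("side0")
w=load("wrist0"); C=-w["R"].T@w["t"]; T=Ro.from_rotvec([-4.76895938e-01,-3.10503146e+00,2.99725632e-03]).as_matrix()
p=np.array([0.19497633, 0.61950071, 0.22944416])
print("cam in tool",T.T@(C-p)," view dir in tool",T.T@w["R"][2]," camx",T.T@w["R"][0], "tool R",T.round(3).tolist())
f=lambda pts:np.array(pts)/3+[100,180]
g=lambda pts:np.array(pts)/3+[150,90]
def show(n,a): print(n,(a*1000).round(0).tolist())
show("tray outer scene L,bottom z16",ray(d,f([(607,60),(690,160)]),.016))
show("tray outer side: nearL, nearR, inner backR, backL",ray(s,g([(183,347),(355,312),(325,250),(160,290)]),.016))
show("lip side ends top z76",ray(s,g([(110,208),(330,180)]),.076))
show("small blue row far corners scene (584,178),(576,205)top; left foot",ray(d,f([(584,175),(577,203),(490,208),(457,203)]),.012))
show("tee holes scene",ray(d,f([(249,196),(186,239),(151,262)]),.012)); show("tee holes side",ray(s,g([(388,341),(470,397),(514,428)]),.012))
show("hook holes scene small",ray(d,f([(526,177),(565,184)]),.012));show("leftblue",ray(d,f([(109,121),(159,111)]),.012));show("right",ray(d,f([(550,391),(608,413)]),.012))
show("stick holes",ray(d,f([(386,53),(449,141)]),.028));show("stick holes side",ray(s,g([(133,198),(333,152)]),.028))
m=lambda h:0
E
```

```text
cam in tool [ 0.08139381  0.00065464 -0.15598124]  view dir in tool [-2.97041819e-01 -3.14199483e-04  9.54864419e-01]  camx [-1.22362022e-04  9.99999950e-01  2.90986682e-04] tool R [[-0.954, 0.3, -0.0], [0.3, 0.954, -0.002], [-0.0, -0.002, -1.0]]
tray outer scene L,bottom z16 [[481.0, 45.0, 16.0], [645.0, 21.0, 16.0]]
tray outer side: nearL, nearR, inner backR, backL [[474.0, 43.0, 16.0], [627.0, 32.0, 16.0], [648.0, 139.0, 16.0], [487.0, 136.0, 16.0]]
lip side ends top z76 [[464.0, 190.0, 76.0], [663.0, 159.0, 76.0]]
small blue row far corners scene (584,178),(576,205)top; left foot [[608.0, -67.0, 12.0], [636.0, -93.0, 12.0], [602.0, -159.0, 12.0], [582.0, -180.0, 12.0]]
tee holes scene [[479.0, -328.0, 12.0], [502.0, -393.0, 12.0], [513.0, -427.0, 12.0]]
tee holes side [[636.0, -15.0, 12.0], [659.0, -115.0, 12.0], [670.0, -166.0, 12.0]]
hook holes scene small [[584.0, -112.0, 12.0], [610.0, -88.0, 12.0]]
leftblue [[313.0, -397.0, 12.0], [323.0, -353.0, 12.0]]
right [[798.0, -223.0, 12.0], [838.0, -199.0, 12.0]]
stick holes [[372.0, -140.0, 28.0], [522.0, -154.0, 28.0]]
stick holes side [[514.0, 286.0, 28.0], [730.0, 297.0, 28.0]]
```

```bash
cat >> h.py <<'E'
def down(a):  # heading of tool y, deg
    a=np.radians(a);c,s=np.cos(a),np.sin(a)
    return np.array([[-s,c,0],[c,s,0],[0,0,-1.]])
def plan(xyz,head,n,grip,p=None,R=None,dmm=0,extra=0):
    import json
    from bench import status
    st=status.get_state()
    if p is None: p=st["position"]; R=Ro.from_rotvec(st["tool_rot"]).as_matrix()
    p=np.array(p,float);rows=[];xyz=np.array(xyz)
    G=down(head)
    for i in range(n):
        k=n-i
        rv=Ro.from_matrix(R.T@G).as_rotvec(degrees=True)/k
        sh=R.T@(xyz-p)*1000/k
        rv=np.round(rv*2)/2 if k>2 else np.round(rv,1); sh=np.round(sh,dmm)
        rows.append([rv.tolist(),sh.tolist(),grip])
        p=p+R@sh/1000; R=R@Ro.from_rotvec(rv,degrees=True).as_matrix()
    for r in rows:
        r[0]=[round(x+0.,1)+0. for x in r[0]]; r[1]=[x+0. for x in r[1]]
    for i in range(0,n,12): print(json.dumps(rows[i:i+12]).replace(" ","").replace("-0.0","0").replace(".0,",",").replace(".0]","]"))
    print("end",p.round(4),Ro.from_matrix(R).as_rotvec().round(3))
def st():
    from bench import status
    s=status.get_state(); R=Ro.from_rotvec(s["tool_rot"]).as_matrix()
    print("t",round(s["time"],2),"p",s["position"].round(4),"head",round(np.degrees(np.arctan2(R[1,1],R[0,1])),2),"tilt",(R[:2,2]).round(4),"F",s["ft_force"].round(1),"grip",round(s["grip_width"]*87,1),"q",s["joint_positions"].round(2)); return s
E
python3 - <<'E'
from h import *
plan((.55,-.03,.30),0,20,60)
E
```

```text
[[[0,0,3.5],[-27,-26,-3],60],[[0,0,3.5],[-28,-24,-3],60],[[0,0,3.5],[-30,-22,-4],60],[[0,0,3.5],[-31,-20,-3],60],[[0,0,3.5],[-32,-18,-4],60],[[0,0,3.5],[-33,-17,-3],60],[[0,0,3.5],[-34,-14,-4],60],[[0,0,3.5],[-35,-12,-3],60],[[0,0,3.5],[-36,-10,-4],60],[[0,0,3.5],[-36,-8,-3],60],[[0,0,4],[-37,-6,-4],60],[[0,0,3.5],[-37,-3,-3],60]]
[[[0,0,4],[-37,-1,-4],60],[[0,0,3.5],[-37,2,-3],60],[[0,0,4],[-37,4,-4],60],[[0,0,3.5],[-36,6,-3],60],[[0,0,4],[-36,8,-4],60],[[0,0,3.5],[-35,11,-3],60],[[0,0,3.8],[-35,13,-4],60],[[0,0.1,3.7],[-33,16,-3],60]]
end [ 0.5502 -0.0297  0.2995] [-2.22  -2.222  0.   ]
```

Call:
step_arm(rows=[[[0,0,3.5],[-27,-26,-3],60],[[0,0,3.5],[-28,-24,-3],60],[[0,0,3.5],[-30,-22,-4],60],[[0,0,3.5],[-31,-20,-3],60],[[0,0,3.5],[-32,-18,-4],60],[[0,0,3.5],[-33,-17,-3],60],[[0,0,3.5],[-34,-14,-4],60],[[0,0,3.5],[-35,-12,-3],60],[[0,0,3.5],[-36,-10,-4],60],[[0,0,3.5],[-36,-8,-3],60],[[0,0,4],[-37,-6,-4],60],[[0,0,3.5],[-37,-3,-3],60]])

```text
time: 1.15
position: [0.405, 0.2164, 0.2648]
tool_rot: [-1.589, -2.703, 0.015]
ft_force: [0.9, 0.2, -0.2]
grip_width: 0.69
```

```bash
python3 - <<'E'
from h import *
st();plan((.55,-.03,.30),0,12,60)
E
```

```text
t 1.15 p [0.405  0.2164 0.2648] head 29.11 tilt [-0.0101 -0.005 ] F [ 0.9  0.2 -0.2] grip 60.1 q [-0.85 -0.11  0.28  1.85  0.03  1.41 -0.07]
[[[0,0,2.5],[-24,1,-3],60],[[0,0,2.5],[-24,2,-3],60],[[0,0,2.5],[-24,3,-3],60],[[0,0,2.5],[-23,3,-3],60],[[0,0,2.5],[-23,5,-3],60],[[0,0,2.5],[-23,6,-3],60],[[0,0,2.5],[-23,6,-3],60],[[0,0,2.5],[-23,8,-3],60],[[0,0,2.5],[-22,8,-3],60],[[0,0,2],[-22,10,-3],60],[[-0.3,0.1,2.3],[-21,10,-3],60],[[-0.3,0.2,2.3],[-22,11,-2],60]]
end [ 0.55   -0.0305  0.2996] [-2.221e+00 -2.221e+00 -1.000e-03]
```

Call:
step_arm(rows=[[[0,0,2.5],[-24,1,-3],60],[[0,0,2.5],[-24,2,-3],60],[[0,0,2.5],[-24,3,-3],60],[[0,0,2.5],[-23,3,-3],60],[[0,0,2.5],[-23,5,-3],60],[[0,0,2.5],[-23,6,-3],60],[[0,0,2.5],[-23,6,-3],60],[[0,0,2.5],[-23,8,-3],60],[[0,0,2.5],[-22,8,-3],60],[[0,0,2],[-22,10,-3],60],[[-0.3,0.1,2.3],[-21,10,-3],60],[[-0.3,0.2,2.3],[-22,11,-2],60]])

```text
time: 2.15
position: [0.55, -0.0521, 0.3002]
tool_rot: [-2.258, -2.182, -0.002]
ft_force: [0.5, 0.8, 0.3]
grip_width: 0.688
```

```bash
python3 - <<'E'
from h import *
st();grab("wrist","1");st()
E
```

```text
t 2.15 p [ 0.55   -0.0521  0.3002] head -1.96 tilt [0.     0.0022] F [0.5 0.8 0.3] grip 59.9 q [-0.54  0.09  0.63  1.61 -0.05  1.46  0.06]
t 2.2 p [ 0.5512 -0.0588  0.3006] head -2.49 tilt [ 0.0026 -0.0022] F [ 0.6 -4.4  1.5] grip 60.6 q [-0.53  0.09  0.64  1.61 -0.05  1.46  0.06]
```

View pics/wrist1.png

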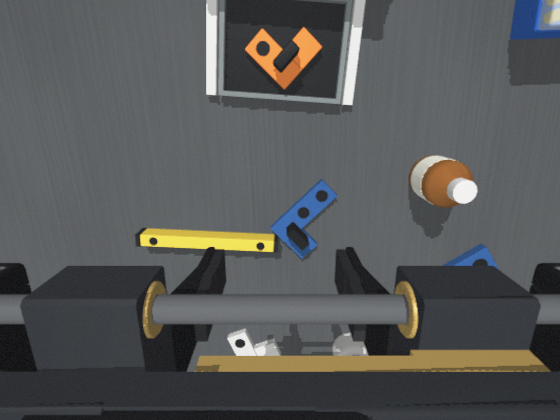

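The wrist view shows the tray with the orange plate at (285,55), the small blue plate at (305,215), the stick at (207,241) and the bottle at (440,185). I'll take a still picture and measure from that.

```bash
python3 - <<'E'
from h import *
d=grab("wrist","2");st()
zoom("wrist","2",(190,0,390,115),"z2",4);zoom("wrist","2",(120,160,350,275),"z3",3)
H=hsv(d);P=depthpts(d)
M={"blue":((H[...,0]>100)&(H[...,0]<125)&(H[...,1]>130)&(H[...,2]>60),.012),
   "yel":((H[...,0]>20)&(H[...,0]<35)&(H[...,1]>150)&(H[...,2]>80),.028),
   "or":((H[...,0]>3)&(H[...,0]<18)&(H[...,1]>170)&(H[...,2]>120),.018)}
for k,(m,z) in M.items():
    for mm,s,c in comps(m,150):
        if c[1]>330: continue
        cn=max(cv2.findContours(mm.astype(np.uint8),cv2.RETR_EXTERNAL,cv2.CHAIN_APPROX_NONE)[0],key=len)
        ap=cv2.approxPolyDP(cn,2.5,True)[:,0]
        print(k,s,c.round(1),np.median(P[mm][:,2]).round(3)); print("  ",[(tuple(int(x) for x in a),tuple((w[:2]*1000).round(1))) for a,w in zip(ap,ray(d,ap,z))])
E
```

```text
t 2.25 p [ 0.5502 -0.0568  0.3003] head -2.36 tilt [ 0.0007 -0.0012] F [-0.5 -1.3 -0.3] grip 59.6 q [-0.54  0.09  0.64  1.61 -0.05  1.46  0.06]
blue [509   0  51  30 998] [528.4  16.2] 0.028
   [((512, 0), (np.float64(836.2), np.float64(133.0))), ((509, 29), (np.float64(837.7), np.float64(102.3))), ((559, 27), (np.float64(897.9), np.float64(101.8))), ((559, 19), (np.float64(896.1), np.float64(110.5))), ((538, 20), (np.float64(871.0), np.float64(110.5))), ((535, 17), (np.float64(866.8), np.float64(113.9))), ((538, 0), (np.float64(867.0), np.float64(131.7)))]
blue [ 270  174   66   79 1578] [301.8 211. ] 0.014
   [((321, 174), (np.float64(608.9), np.float64(-65.8))), ((270, 221), (np.float64(535.4), np.float64(-130.9))), ((300, 252), (np.float64(577.1), np.float64(-181.4))), ((315, 240), (np.float64(599.5), np.float64(-163.2))), ((300, 223), (np.float64(578.3), np.float64(-135.9))), ((335, 190), (np.float64(628.2), np.float64(-89.3)))]
blue [432 237  66  29 884] [468.9 254.5] 0.017
   [((497, 260), (np.float64(870.8), np.float64(-207.6))), ((486, 240), (np.float64(849.7), np.float64(-1
[... 1904 characters left out ...]
np.float64(108.2))), ((296, 39), (np.float64(579.1), np.float64(101.4))), ((295, 46), (np.float64(577.6), np.float64(93.8))), ((278, 66), (np.float64(556.1), np.float64(72.4))), ((270, 59), (np.float64(546.7), np.float64(80.7))), ((271, 51), (np.float64(548.3), np.float64(89.6))), ((268, 58), (np.float64(544.3), np.float64(82.0))), ((271, 60), (np.float64(547.8), np.float64(79.6))), ((265, 63), (np.float64(540.3), np.float64(76.5))), ((242, 42), (np.float64(513.9), np.float64(100.9))), ((245, 38), (np.float64(517.9), np.float64(105.1))), ((242, 41), (np.float64(514.0), np.float64(102.0))), ((281, 82), (np.float64(559.0), np.float64(53.9))), ((318, 40), (np.float64(605.5), np.float64(99.2)))]
```

View pics/z2.png

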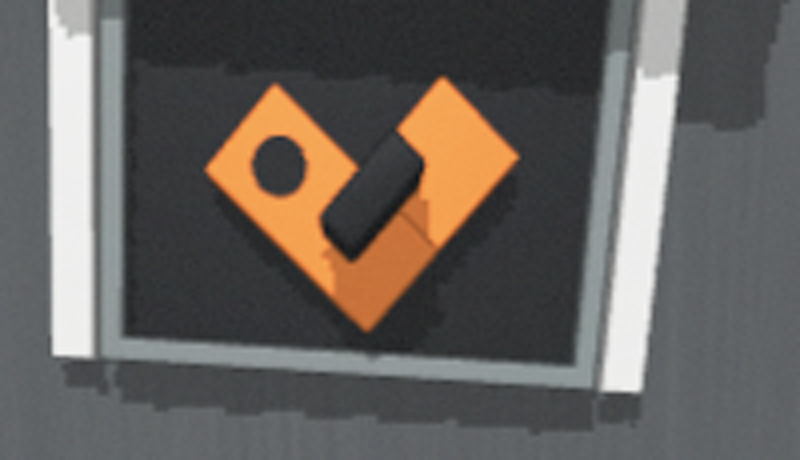

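View pics/z3.png

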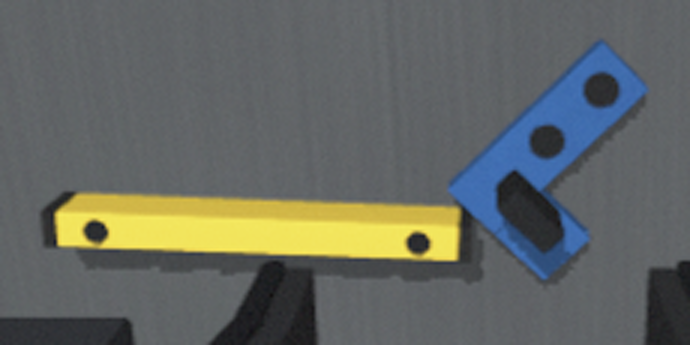

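```bash
cat >> h.py <<'E'
def fit(loc,wor):
    loc=np.array(loc,float);wor=np.array(wor,float)[:,:2]
    a=loc-loc.mean(0);b=wor-wor.mean(0)
    th=np.arctan2((a[:,0]*b[:,1]-a[:,1]*b[:,0]).sum(),(a*b).sum())
    R=np.array([[np.cos(th),-np.sin(th)],[np.sin(th),np.cos(th)]])
    t=wor.mean(0)-R@loc.mean(0); res=np.linalg.norm(loc@R.T+t-wor,axis=1)
    return t,np.degrees(th),res
E
python3 - <<'E'
from h import *
d=load("wrist2")
def go(n,loc,px,off,k,z):
    t,h,r=fit(loc,ray(d,np.array(px)/k+off,z)*1000);print(n,t.round(1),round(h,2),r.round(1))
go("orange fin",[(23,-26.5),(-44,-26.5),(-44,5.5),(23,40.5),(-9,40.5)],[(367,332),(205,170),(275,85),(519,157),(443,77)],[190,0],4,.018)
go("orange holes?",[(-28,-10.5),(7,24.5)],[(278,165),(445,150)],[190,0],4,.018)
go("hook fin",[(-24.75,30),(77.25,30),(77.25,-2),(-24.75,-37),(7.25,-37)],[(452,187),(601,40),(645,88),(547,279),(587,237)],[120,160],3,.012)
go("tray inner",[(-71.5,-54),(71.5,-54)],[(122,337),(576,364)],[190,0],4,.016)
go("tray outer",[(-77.5,-60),(77.5,-60)],[(101,357),(597,386)],[190,0],4,.016)
go("rails ends inside/outer",[(-81.5,0),(81.5,0)],[(96,356),(603,390)],[190,0],4,.012)
print(ray(d,np.array([(122,337),(125,100),(576,364),(608,20)])/4+[190,0],.016)*1000)
go("stick",[(-100,9),(-100,-9),(100,-9),(100,9)],[(67,210),(57,247),(460,261),(462,218)],[120,160],3,.028)
go("stick holes",[(-80,0),(80,0)],[(95,231),(418,243)],[120,160],3,.028)
P=depthpts(d); print("bottle cap",P[190,462],"floor",P[60,330],"rim",P[93,270])
E
```

```text
orange fin [562.7  87.5] -45.33 [0.2 0.3 0.5 0.2 0.3]
orange holes? [563.2  89.5] -42.84 [0.5 0.5]
hook fin [ 572.1 -139.2] 43.03 [2.9 0.3 1.7 1.3 2.2]
tray inner [559.6 101.4] -5.68 [0.1 0.1]
tray outer [559.9 101.1] -5.64 [1. 1.]
rails ends inside/outer [554.2  41.1] -6.11 [0.4 0.4]
[[483.04796849  54.69779201  16.        ]
 [490.40790448 120.63692177  16.        ]
 [625.44918346  40.53351672  16.        ]
 [634.30713219 135.42543267  16.        ]]
stick [ 446.8 -146.7] -4.37 [10.   3.6  7.2  6.9]
stick holes [ 444.3 -148.1] -4.87 [4.5 4.5]
bottle cap [ 0.757813   -0.07418848  0.0962913 ] floor [0.62152952 0.07765331 0.00786297] rim [0.54425062 0.04218538 0.00320276]
```

```bash
cat >> h.py <<'E'
def plan2(xyz,head,n,grip,z_last=None):
    "eased rows: full speed then 0.6,0.3,0.1 then zero row(s) in total n"
    import json
    from bench import status
    s=status.get_state(); p=np.array(s["position"]); R=Ro.from_rotvec(s["tool_rot"]).as_matrix(); xyz=np.array(xyz);G=down(head)
    w=[.6]+[1.]*(n-5)+[.6,.3,.1,0] if n>=6 else [1.]*(n-2)+[.4,0]
    rows=[]
    for i in range(n):
        tot=sum(w[i:]); fr=w[i]/tot if tot>0 else 0
        rv=np.round(Ro.from_matrix(R.T@G).as_rotvec(degrees=True)*fr,1); sh=np.round(R.T@(xyz-p)*1000*fr,1 if i>=n-3 else 0)
        if np.abs(sh).max()>41.7 or np.abs(rv).max()>7.16: print("TOO FAST",sh,rv)
        rows.append([rv.tolist(),sh.tolist(),grip]); p=p+R@sh/1000; R=R@Ro.from_rotvec(rv,degrees=True).as_matrix()
    for r in rows:
        for k in (0,1): r[k]=[0 if abs(x)<.05 else (int(x) if x==int(x) else round(x,1)) for x in r[k]]
    for i in range(0,n,12): print(json.dumps(rows[i:i+12]).replace(" ",""))
    print("end",p.round(4))
E
python3 - <<'E'
from h import *
plan2((.5627,.0875,.08),-45.3,12,40)
E
```

```text
[[[0,0,3],[10,0,15],40],[[0,0,5],[17,0,26],40],[[0,0,5],[17,-2,26],40],[[0,0,5],[17,-3,26],40],[[0,0,5],[16,-4,25],40],[[0,0,5],[16,-6,26],40],[[0,0,5],[15,-7,25],40],[[0,0,5],[14,-9,26],40],[[0,0,3],[9,-6,15],40],[[0.1,0,1.5],[3.8,-2.7,7.6],40],[[0,0,0.4],[1.2,-0.9,2.6],40],[[0,0,0],[0,0,0],40]]
end [0.5627 0.0875 0.08  ]
```

Call:
step_arm(rows=[[[0,0,3],[10,0,15],40],[[0,0,5],[17,0,26],40],[[0,0,5],[17,-2,26],40],[[0,0,5],[17,-3,26],40],[[0,0,5],[16,-4,25],40],[[0,0,5],[16,-6,26],40],[[0,0,5],[15,-7,25],40],[[0,0,5],[14,-9,26],40],[[0,0,3],[9,-6,15],40],[[0.1,0,1.5],[3.8,-2.7,7.6],40],[[0,0,0.4],[1.2,-0.9,2.6],40],[[0,0,0],[0,0,0],40]])

```text
time: 3.25
position: [0.5602, 0.0997, 0.0688]
tool_rot: [-2.919, -1.148, 0.005]
ft_force: [0.2, -0.4, 0.4]
grip_width: 0.458
```

```bash
python3 - <<'E'
from h import *
st();plan2((.5627,.0875,.03),-45.3,6,40)
d=grab("wrist","3")
E
```

```text
t 3.25 p [0.5602 0.0997 0.0688] head -47.05 tilt [-0.0048  0.0036] F [ 0.2 -0.4  0.4] grip 39.9 q [-0.71  0.32  0.57  1.85 -0.21  1.03 -0.88]
[[[-0.1,0,-0.4],[-1,3,9],40],[[-0.1,0,-0.7],[-3,4,15],40],[[-0.1,0,-0.4],[-2,2,9],40],[[0,0,-0.2],[-0.4,1.3,4.3],40],[[0,0.1,-0.1],[-0.1,0.4,1.5],40],[[0,0,0],[0,0,0],40]]
end [0.5627 0.0875 0.03  ]
```

View pics/wrist3.png

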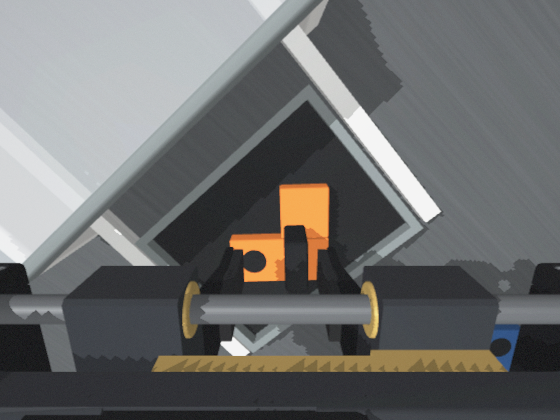

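Call:
step_arm(rows=[[[-0.1,0,-0.4],[-1,3,9],40],[[-0.1,0,-0.7],[-3,4,12],40],[[-0.1,0,-0.4],[-2,2,7],40],[[0,0,-0.2],[-0.4,1.3,3],40],[[0,0,0],[0,0,0],40],[[0,0,0],[0,0,0],40]])

```text
time: 3.8
position: [0.5658, 0.0845, 0.0401]
tool_rot: [2.905, 1.195, 0.011]
ft_force: [-0.1, -0.5, -0.0]
grip_width: 0.456
```

```bash
python3 - <<'E'
from h import *
st();plan2((.5627,.0875,.029),-45.3,4,40)
d=grab("wrist","4")
E
```

```text
t 3.8 p [0.5658 0.0845 0.0401] head -45.27 tilt [0.0066 0.002 ] F [-0.1 -0.5 -0. ] grip 39.7 q [-0.67  0.36  0.56  1.87 -0.23  0.97 -0.8 ]
[[[0.1,-0.1,0],[0,-2,5],40],[[0.1,-0.2,0],[-0.1,-1.7,4.3],40],[[0,-0.1,0],[0,-0.6,1.8],40],[[0,0,0],[0,0,0],40]]
end [0.5627 0.0875 0.029 ]
```

View pics/wrist4.png

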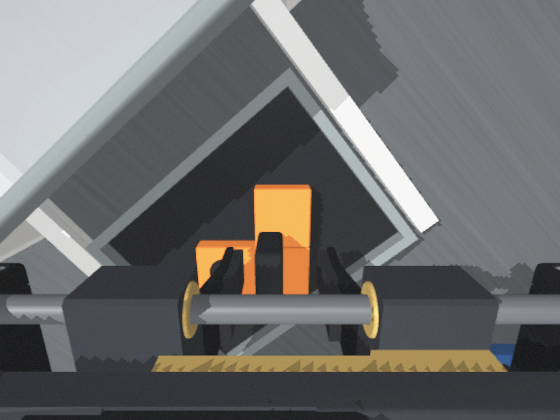

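Call:
step_arm(rows=[[[0.1,-0.1,0],[0,-2,5],40],[[0.1,-0.2,0],[0,-1.5,4],40],[[0,-0.1,0],[0,-0.5,1.5],40],[[0,0,0],[0,0,0],40]])

```text
time: 4.18
position: [0.5639, 0.0882, 0.0301]
tool_rot: [-2.905, -1.195, -0.002]
ft_force: [0.4, -0.3, -0.3]
grip_width: 0.458
```

```bash
python3 - <<'E'
from h import *
st()
E
```

```text
t 4.18 p [0.5639 0.0882 0.0301] head -45.27 tilt [0.0012 0.0007] F [ 0.4 -0.3 -0.3] grip 39.8 q [-0.67  0.37  0.56  1.88 -0.24  0.95 -0.8 ]
```

Call:
step_arm(rows=[[[0,0,0],[-0.8,0,0.5],0],[[0,0,0],[0,0,0],0],[[0,0,0],[0,0,0],0],[[0,0,0],[0,0,0],0]], grip_force=40)

```text
time: 4.52
position: [0.5633, 0.0882, 0.0295]
tool_rot: [-2.904, -1.197, -0.002]
ft_force: [0.2, 0.1, -0.5]
grip_width: 0.237
```

```bash
python3 - <<'E'
from h import *
st();d=grab("wrist","5")
E
```

```text
t 4.52 p [0.5633 0.0882 0.0295] head -45.21 tilt [0.001  0.0006] F [ 0.2  0.1 -0.5] grip 20.7 q [-0.67  0.37  0.56  1.88 -0.24  0.95 -0.8 ]
```

View pics/wrist5.png

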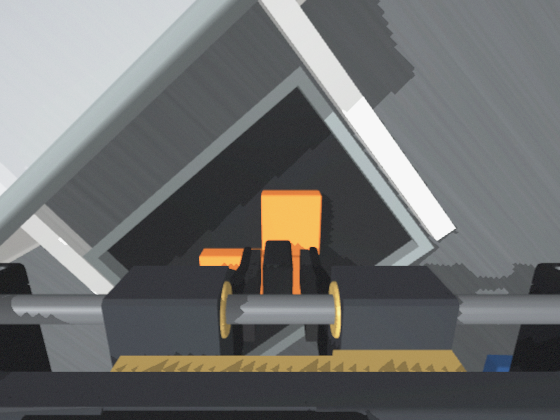

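Still closing: the fin is centred between the jaws. I'll give it two more rows.

Call:
step_arm(rows=[[[0,0,0],[0,0,0],0],[[0,0,0],[0,0,0],0],[[0,0,0],[0,0,-8],0],[[0,0,0],[0,0,-16],0],[[0,0,0],[0,0,-10],0],[[0,0,0],[0,0,0],0]])

```text
time: 5.07
position: [0.5621, 0.0876, 0.0648]
tool_rot: [-2.905, -1.196, 0.003]
ft_force: [0.3, 0.1, -1.2]
grip_width: 0.16
```

```bash
python3 - <<'E'
from h import *
st();plan2((.606,.1071,.065),-5.8,10,0)
d=grab("wrist","6")
E
```

```text
t 5.07 p [0.5621 0.0876 0.0648] head -45.24 tilt [-0.0016 -0.0006] F [ 0.3  0.1 -1.2] grip 13.9 q [-0.69  0.32  0.57  1.86 -0.2   1.02 -0.82]
[[[0,0,-3.6],[4,2,0],0],[[0,0,-6],[7,3,0],0],[[0,0,-6],[6,4,0],0],[[0,0,-6],[6,4,0],0],[[0,0,-5.9],[5,5,0],0],[[0,0,-6],[5,5,0],0],[[-0.1,0,-3.6],[3,4,0],0],[[0,0,-1.8],[1.1,1.5,-0.2],0],[[0,0,-0.5],[0.3,0.5,-0.1],0],[[0,0,0],[0,0,0],0]]
end [0.606  0.1071 0.065 ]
```

View pics/wrist6.png

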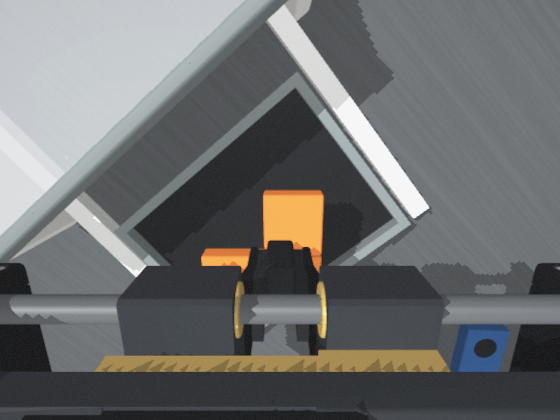

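```bash
python3 - <<'E'
from h import *
d=load("wrist6"); zoom("wrist","6",(190,170,350,280),"z6",4)
# plate-top z: TCP .0648 ; at grasp TCP .0295 with top .018
t,h,r=fit([(-9,40.5),(23,40.5)],ray(d,[(264,191),(322.5,191.5)],.0648-.0115)*1000);print(t,h,r)
E
```

```text
[562.43676758  88.11718527] -45.74851354290311 [0.65499192 0.65499192]
```

View pics/z6.png

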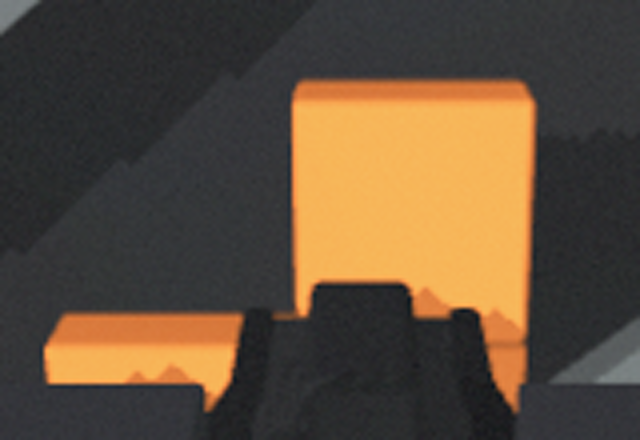

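```bash
python3 - <<'E'
from h import *
d=load("wrist6")
t,h,r=fit([(-9,40.5),(23,40.5)],ray(d,[(263.7,195),(323.2,195)],.0648-.0115)*1000);print(t,h,r)
R=down(-45.24); print("tool-frame offset of fin",(R.T@np.r_[t/1000-[.5621,.0876],0]*1000).round(1))
E
```

```text
[561.28900168  86.30010417] -45.24458957103783 [0.33999854 0.33999854]
tool-frame offset of fin [-1.5  0.4  0. ]
```

Call:
step_arm(rows=[[[0,0,-3.6],[4,2,0],0],[[0,0,-6],[7,3,0],0],[[0,0,-6],[6,4,0],0],[[0,0,-6],[6,4,0],0],[[0,0,-5.9],[5,5,0],0],[[0,0,-6],[5,5,0],0],[[0,0,-3.6],[3,4,0],0],[[0,0,-1],[1,0.5,0],0],[[0,0,0],[0,0,0],0],[[0,0,0],[0,0,0],0]])

```text
time: 5.95
position: [0.6023, 0.1078, 0.0592]
tool_rot: [-2.32, -2.111, 0.011]
ft_force: [-0.4, -0.4, -1.6]
grip_width: 0.157
```

```bash
python3 - <<'E'
from h import *
st();plan2((.6061,.1083,.045),-5.8,5,0)
d=grab("wrist","7")
E
```

```text
t 5.95 p [0.6023 0.1078 0.0592] head -5.39 tilt [-0.0084 -0.0013] F [-0.4 -0.4 -1.6] grip 13.7 q [-0.57  0.4   0.43  1.74 -0.19  1.04 -0.17]
[[[-0.1,0,0.1],[0,1,4],0],[[-0.2,0.1,0.1],[0,1,4],0],[[-0.1,0,0.2],[0.6,1.3,4.4],0],[[-0.1,0,0],[0.3,0.6,1.8],0],[[0,0,0],[0,0,0],0]]
end [0.6061 0.1083 0.045 ]
```

View pics/wrist7.png

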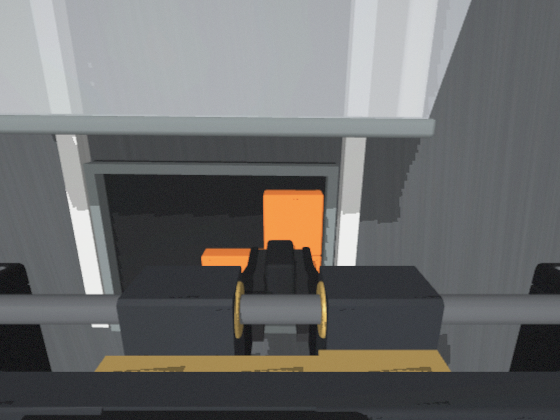

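```bash
zoom=1; python3 - <<'E'
from h import *
zoom("wrist","7",(75,150,365,290),"z7",2.75)
E
```

```text
(no output)
```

View pics/z7.png

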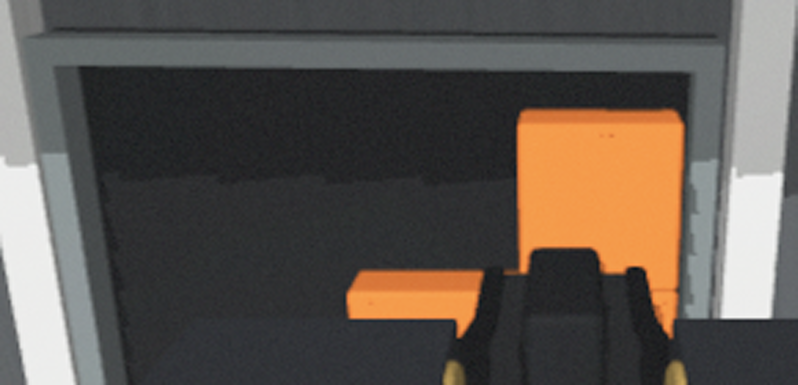

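```bash
python3 - <<'E'
from h import *
d=load("wrist7"); f=lambda p:np.array(p)/2.75+[75,150]
for z,loc,px in [(.016,[(-71.5,54),(71.5,54)],[(55,66),(690,71)]),(.016,[(-77.5,60),(77.5,60)],[(25,38),(722,43)]),(.006,[(-71.5,54),(71.5,54)],[(82,68),(690,73)])]:
    t,h,r=fit(loc,ray(d,f(px),z)*1000);print("tray",t.round(1),round(h,2),r.round(1))
t,h,r=fit([(-9,40.5),(23,40.5)],ray(d,f([(518,123),(684,123)]),.0592-.0115)*1000);print("fin",t.round(1),h,r)
R=down(-5.39); print("tool-frame offset of fin",(R.T@np.r_[t/1000-[.6023,.1078],0]*1000).round(1))
E
```

```text
tray [558.4 100.9] -5.77 [0.3 0.3]
tray [559.  101.1] -5.73 [0.1 0.1]
tray [559.1  98.3] -5.78 [0.1 0.1]
fin [602.9 106. ] -5.279989010319536 [0.12152569 0.12152569]
tool-frame offset of fin [-1.7  0.7  0. ]
```

Call:
step_arm(rows=[[[-0.1,0,0.1],[0,1,4],0],[[-0.2,0.1,0.2],[0,1,5],0],[[-0.1,0,0.1],[0.6,0.8,5],0],[[0,0,0],[0,0,1],0],[[0,0,0],[0,0,0],0]])

```text
time: 6.42
position: [0.6039, 0.1074, 0.0422]
tool_rot: [-2.335, -2.101, 0.003]
ft_force: [-0.7, 0.4, -0.9]
grip_width: 0.156
```

```bash
python3 - <<'E'
from h import *
st();plan2((.6052,.1085,.030),-5.8,6,0)
E
```

```text
t 6.42 p [0.6039 0.1074 0.0422] head -6.03 tilt [-0.0018 -0.0007] F [-0.7  0.4 -0.9] grip 13.6 q [-0.57  0.42  0.43  1.76 -0.2   1.01 -0.17]
[[[0,0,-0.1],[0,0,3],0],[[-0.1,0,-0.1],[1,1,5],0],[[0,0,0],[0,0,2],0],[[0,0,0],[0.2,0.2,1.6],0],[[0,0,0],[0,0,0.6],0],[[0,0,0],[0,0,0],0]]
end [0.6052 0.1085 0.03  ]
```

Call:
step_arm(rows=[[[0,0,-0.1],[1,1,3],0],[[0,0,-0.1],[0.5,0.5,4],0],[[0,0,0],[0,0,2],0],[[0,0,0],[0,0,1],0],[[0,0,0],[0,0,0],0]])

```text
time: 6.83
position: [0.6055, 0.109, 0.0308]
tool_rot: [-2.33, -2.105, 0.004]
ft_force: [-0.0, 0.7, -1.6]
grip_width: 0.161
```

```bash
python3 - <<'E'
from h import *
st()
E
```

```text
t 6.83 p [0.6055 0.109  0.0308] head -5.81 tilt [-0.0023 -0.0008] F [-0.   0.7 -1.6] grip 14.0 q [-0.57  0.44  0.42  1.76 -0.21  0.99 -0.16]
```

Call:
step_arm(rows=[[[0,0,0],[-0.3,-0.3,1.3],0],[[0,0,0],[0,0,0],0],[[0,0,0],[0,0,0],34],[[0,0,0],[0,0,0],34],[[0,0,0],[0,0,0],34],[[0,0,0],[0,0,-12],34],[[0,0,0],[0,0,-30],40],[[0,0,0],[0,0,-30],40],[[0,0,0],[0,0,0],40]])

```text
time: 7.58
position: [0.6051, 0.1082, 0.1058]
tool_rot: [-2.331, -2.104, 0.006]
ft_force: [1.2, 0.2, 0.9]
grip_width: 0.444
```

```bash
python3 - <<'E'
from h import *
st();d=grab("wrist","8");plan2((.57,-.14,.14),43,13,40)
zoom("wrist","8",(40,130,440,270),"z8",2)
E
```

```text
t 7.58 p [0.6051 0.1082 0.1058] head -5.86 tilt [-0.0035 -0.0017] F [1.2 0.2 0.9] grip 38.6 q [-0.59  0.36  0.45  1.7  -0.17  1.12 -0.19]
[[[0,0,-3.1],[-16,-1,-2],40],[[0,0,-5.1],[-26,-2,-4],40],[[0,0,-5.1],[-26,-5,-4],40],[[-0.1,0,-5.1],[-25,-7,-4],40],[[0,0,-5.1],[-24,-9,-4],40],[[-0.1,0,-5.1],[-24,-11,-4],40],[[0,0,-5.1],[-22,-13,-3],40],[[-0.1,0,-5.1],[-21,-15,-4],40],[[0,0,-5],[-20,-17,-3],40],[[0,0,-3],[-11,-11,-2],40],[[0,0,-1.5],[-5.2,-6.1,-1.3],40],[[-0.1,0,-0.6],[-1.7,-2.1,-0.5],40]]
[[[0,0,0],[0,0,0],40]]
end [ 0.57 -0.14  0.14]
```

View pics/z8.png

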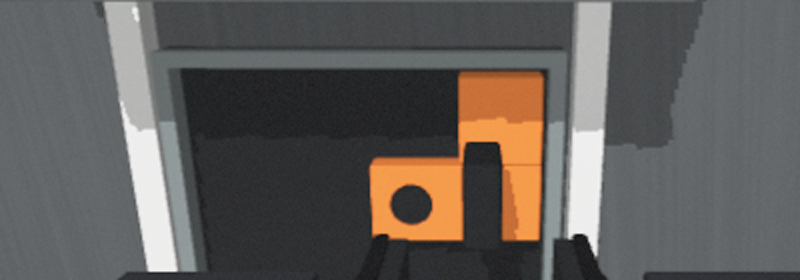

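Call:
step_arm(rows=[[[0,0,-3.1],[-16,-1,-2],40],[[0,0,-5.1],[-26,-2,-4],40],[[0,0,-5.1],[-26,-5,-4],40],[[0,0,-5.1],[-25,-7,-4],40],[[0,0,-5.1],[-24,-9,-4],40],[[0,0,-5.1],[-24,-11,-4],40],[[0,0,-5.1],[-22,-13,-3],40],[[0,0,-5.1],[-21,-15,-4],40],[[0,0,-5],[-20,-17,-3],40],[[0,0,-3],[-8,-8,-2],40],[[0,0,0],[0,0,0],40],[[0,0,0],[0,0,0],40]])

```text
time: 8.63
position: [0.5716, -0.133, 0.1385]
tool_rot: [-1.237, -2.879, 0.006]
ft_force: [-0.2, 0.7, 0.5]
grip_width: 0.457
```

```bash
python3 - <<'E'
from h import *
d=grab("wrist","9");st();
d=load("wrist8"); f=lambda p:np.array(p)/2+[40,130]
t,h,r=fit([(-71.5,54),(71.5,54)],ray(d,f([(165,69),(551,68)]),.016)*1000);print("tray",t.round(1),round(h,2),r.round(1))
t,h,r=fit([(-9,40.5),(23,40.5),(-44,5.5),(-44,-26.5)],ray(d,f([(460,76),(543,76),(370,165),(373,241)]),.018)*1000);print("fin",t.round(1),h,r)
E
```

```text
t 8.68 p [ 0.5716 -0.1328  0.1384] head 43.52 tilt [-0.0094 -0.0004] F [-0.2 -1.2 -0.2] grip 40.5 q [-0.2   0.27  0.45  1.74 -0.12  1.17  1.04]
tray [558.7 100.8] -5.69 [1.1 1.1]
fin [606.3 106.9] -5.922300339525546 [0.53593712 0.45970534 0.15522363 0.33857274]
```

View pics/wrist9.png

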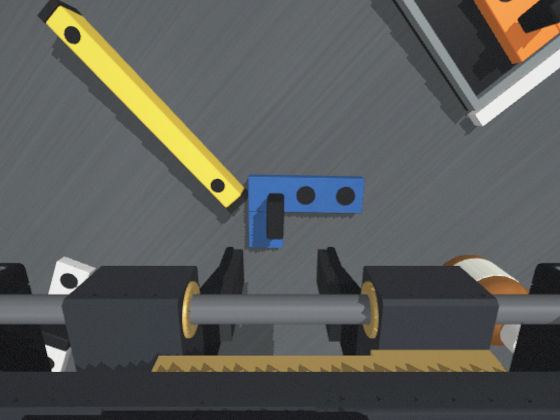

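```bash
python3 - <<'E'
from h import *
zoom("wrist","9",(220,160,380,260),"z9",5)
E
```

```text
(no output)
```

View pics/z9.png

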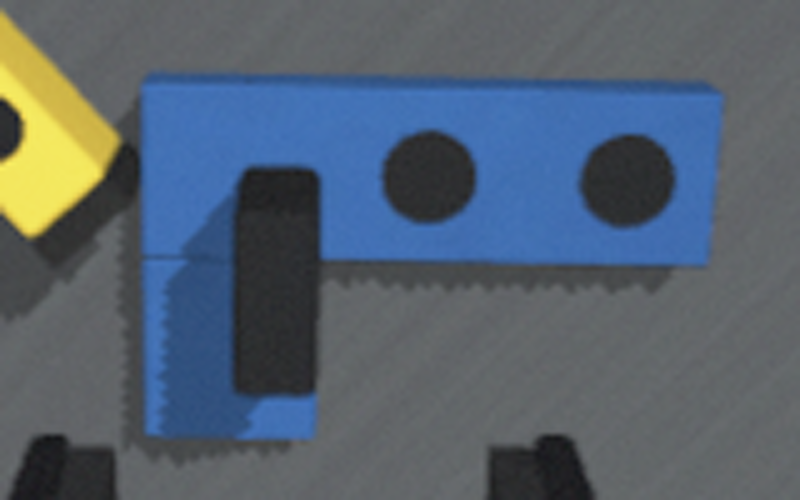

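```bash
python3 - <<'E'
from h import *
d=load("wrist9"); f=lambda p:np.array(p)/5+[220,160]
t,h,r=fit([(-24.75,30),(77.25,30),(77.25,-2),(-24.75,-37),(7.25,-37)],ray(d,f([(143,85),(722,95),(709,266),(147,437),(316,439)]),.012)*1000);print("hook",t.round(1),h,r.round(1))
t,h,r=fit([(26.25,14),(61.25,14)],ray(d,f([(429,177),(628,181)]),.012)*1000);print("hookholes",t.round(1),h,r.round(1))
t,h,r=fit([(-7,-16),(7,-16)],ray(d,f([(235,392),(316,396)]),.044)*1000);print("fin",t.round(1),h,r.round(1))
plan2((.5735,-.1405,.03),43,10,40)
E
```

```text
hook [ 572.5 -139.2] 42.63827501006582 [0.4 0.5 0.3 0.2 0.3]
hookholes [ 572.5 -139. ] 42.39414235245607 [0.2 0.2]
fin [ 572.2 -138.1] 40.604657594514 [0.3 0.3]
[[[0,0,0],[-1,0,10],40],[[-0.1,-0.1,0.1],[-1,-1,16],40],[[-0.1,-0.1,0.1],[-1,0,16],40],[[-0.1,0,0.1],[-1,-1,17],40],[[0,-0.1,0.1],[-1,0,16],40],[[-0.1,0,0.1],[-1,-1,17],40],[[0,0,0],[-1,0,10],40],[[0,0,0],[-0.2,-0.4,4.8],40],[[0,-0.1,0],[0,-0.1,1.6],40],[[0,0,0],[0,0,0],40]]
end [ 0.5735 -0.1405  0.03  ]
```

Call:
step_arm(rows=[[[-0.1,-0.1,0.1],[-1,0,10],40],[[-0.1,-0.1,0.2],[-1,-1,16],40],[[-0.1,-0.1,0.2],[-1,-1,16],40],[[-0.1,0,0.2],[-1,-1,16],40],[[0,-0.1,0.1],[-1,-0.5,16],40],[[0,0,0.1],[-0.5,0,10],40],[[0,0,0],[0,0,5],40],[[0,0,0],[0,0,0],40],[[0,0,0],[0,0,0],40]])

```text
time: 9.43
position: [0.5735, -0.1236, 0.0394]
tool_rot: [-1.246, -2.879, -0.006]
ft_force: [-0.1, 0.5, 1.2]
grip_width: 0.456
```

```bash
python3 - <<'E'
from h import *
st();plan2((.5725,-.1392,.0235),42.6,5,40)
E
```

```text
t 9.43 p [ 0.5735 -0.1236  0.0394] head 43.2 tilt [-0.0026  0.0054] F [-0.1  0.5  1.2] grip 39.7 q [-0.19  0.38  0.43  1.82 -0.19  0.98  1.07]
[[[0,-0.1,0.2],[-3,-3,5],40],[[0,-0.1,0.2],[-3,-3,5],40],[[0.1,-0.1,0.1],[-3.4,-3.8,4.2],40],[[0,0,0.1],[-1.4,-1.6,1.6],40],[[0,0,0],[0,0,0],40]]
end [ 0.5725 -0.1393  0.0235]
```

Call:
step_arm(rows=[[[0,-0.1,0.2],[-4,-4,0],40],[[0,-0.1,0.2],[-4,-4,1],40],[[0,-0.1,0.1],[-2,-2,3],40],[[0,0,0],[0,0,1],40],[[0,0,0],[0,0,0],40]])

```text
time: 9.85
position: [0.5755, -0.1395, 0.037]
tool_rot: [1.259, 2.872, 0.005]
ft_force: [-0.4, 0.3, 0.7]
grip_width: 0.465
```

```bash
python3 - <<'E'
from h import *
st();plan2((.5725,-.1392,.0235),42.6,5,40)
E
```

```text
t 9.85 p [ 0.5755 -0.1395  0.037 ] head 42.64 tilt [0.0069 0.0006] F [-0.4  0.3  0.7] grip 40.5 q [-0.17  0.38  0.43  1.82 -0.19  0.97  1.09]
[[[0.1,0.1,0],[1,-1,4],40],[[0.1,0.1,0],[1,0,4],40],[[0.1,0,0],[0.2,-0.7,3.9],40],[[0,0,0],[0.1,-0.3,1.5],40],[[0,0,0],[0,0,0],40]]
end [ 0.5725 -0.1392  0.0235]
```

Call:
step_arm(rows=[[[0.1,0.1,0],[0.5,-0.5,4],40],[[0.1,0.1,0],[0.5,-0.5,4],40],[[0.1,0,0],[0.2,-0.5,3],40],[[0,0,0],[0,0,1],40],[[0,0,0],[0,0,0],40]])

```text
time: 10.27
position: [0.5737, -0.1401, 0.0242]
tool_rot: [1.262, 2.875, 0.0]
ft_force: [0.0, -0.2, 0.4]
grip_width: 0.459
```

```bash
python3 - <<'E'
from h import *
st();plan2((.5725,-.1392,.0235),42.6,4,40)
E
```

```text
t 10.27 p [ 0.5737 -0.1401  0.0242] head 42.59 tilt [ 0.0011 -0.0004] F [ 0.  -0.2  0.4] grip 40.0 q [-0.16  0.4   0.43  1.83 -0.2   0.95  1.09]
[[[0,0,0],[1,0,0],40],[[0,0,0],[0.3,-0.2,0.5],40],[[0,0.1,0],[0.2,-0.1,0.2],40],[[0,0,0],[0,0,0],40]]
end [ 0.5725 -0.1392  0.0235]
```

Call:
step_arm(rows=[[[0,0,0],[1,0,0.5],0],[[0,0,0],[0.3,0,0],0],[[0,0,0],[0,0,0],0],[[0,0,0],[0,0,0],0],[[0,0,0],[0,0,0],0],[[0,0,0],[0,0,0],0]], grip_force=40)

```text
time: 10.77
position: [0.5725, -0.1386, 0.0234]
tool_rot: [1.262, 2.877, -0.0]
ft_force: [0.4, -0.4, -1.2]
grip_width: 0.16
```

```bash
python3 - <<'E'
from h import *
st()
E
```

```text
t 10.77 p [ 0.5725 -0.1386  0.0234] head 42.64 tilt [ 0.0004 -0.0004] F [ 0.4 -0.4 -1.2] grip 13.9 q [-0.17  0.4   0.43  1.83 -0.2   0.95  1.09]
```

Call:
step_arm(rows=[[[0,0,0],[0,0,-10],0],[[0,0,0],[0,0,-20],0],[[0,0,0],[0,0,-20],0],[[0,0,0],[0,0,-8],0]])

```text
time: 11.1
position: [0.5694, -0.138, 0.0813]
tool_rot: [-1.26, -2.87, 0.004]
ft_force: [1.3, -0.4, -0.5]
grip_width: 0.158
```

```bash
python3 - <<'E'
from h import *
st();plan2((.5175,.115,.085),-5.75,14,0)
E
```

```text
t 11.1 p [ 0.5694 -0.138   0.0813] head 42.62 tilt [-0.0076  0.0002] F [ 1.3 -0.4 -0.5] grip 13.8 q [-0.19  0.33  0.45  1.79 -0.16  1.06  1.06]
[[[0,0,2.7],[13,8,0],0],[[0,0,4.6],[21,12,0],0],[[0,0,4.6],[22,10,0],0],[[-0.1,0,4.6],[23,8,0],0],[[0,0,4.6],[24,6,0],0],[[-0.1,0,4.5],[24,4,-1],0],[[0,0,4.6],[24,2,0],0],[[-0.1,0,4.5],[24,0,-1],0],[[-0.1,0,4.6],[24,-2,0],0],[[0,-0.1,4.5],[24,-3,-1],0],[[0,0,2.7],[15,-3,0],0],[[0,0,1.4],[6.9,-2.3,-0.2],0]]
[[[-0.1,0,0.5],[2.2,-0.8,0],0],[[0,0,0],[0,0,0],0]]
end [0.5175 0.115  0.085 ]
```

Call:
step_arm(rows=[[[0,0,2.7],[13,8,-1],0],[[0,0,4.6],[21,12,-1],0],[[0,0,4.6],[22,10,-1],0],[[-0.1,0,4.6],[23,8,-1],0],[[0,0,4.6],[24,6,0],0],[[-0.1,0,4.5],[24,4,-1],0],[[0,0,4.6],[24,2,0],0],[[-0.1,0,4.5],[24,0,-1],0],[[-0.1,0,4.6],[22,-2,0],0],[[0,0,4],[14,-3,0],0],[[0,0,1.5],[7,-2,0],0],[[0,0,0],[0,0,0],0]])

```text
time: 12.1
position: [0.5243, 0.0938, 0.0933]
tool_rot: [2.309, 2.124, 0.011]
ft_force: [-0.6, 0.1, -2.2]
grip_width: 0.158
```

```bash
python3 - <<'E'
from h import *
d=grab("wrist","10");st()
zoom("wrist","10",(170,130,460,290),"z10",2.75)
plan2((.5178,.1268,.06),-5.75,6,0)
E
```

```text
t 12.15 p [0.5245 0.0929 0.0933] head -4.74 tilt [0.0081 0.0012] F [ 0.2  1.3 -1.7] grip 13.7 q [-0.62  0.19  0.43  1.93 -0.09  1.04 -0.23]
[[[0.1,0,0.2],[8,-2,8],0],[[0.2,-0.1,0.4],[13,-4,13],0],[[0.1,0,0.2],[7,-2,7],0],[[0,0,0.2],[3.9,-1.4,4],0],[[0.1,0,0],[1.3,-0.5,1.3],0],[[0,0,0],[0,0,0],0]]
end [0.5178 0.1268 0.06  ]
```

View pics/z10.png

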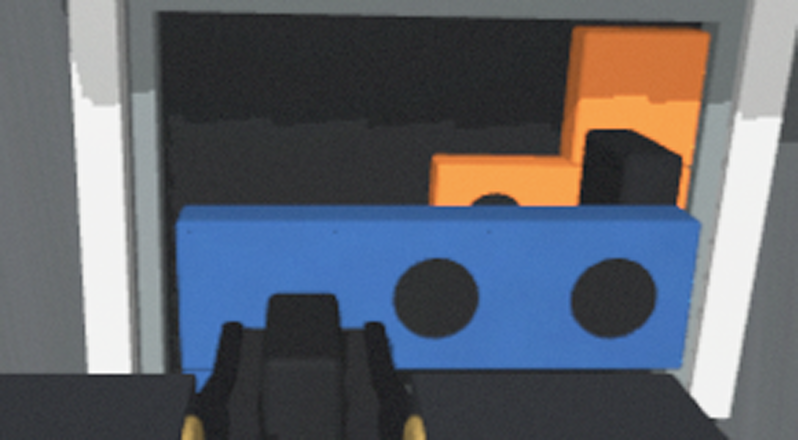

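```bash
python3 - <<'E'
from h import *
d=load("wrist10"); f=lambda p:np.array(p)/2.75+[170,130]
for loc,px in [([(-24.75,30),(77.25,30),(77.25,-2)],[(178,221),(698,222),(682,369)]),([(26.25,14),(61.25,14)],[(437,298),(613,298)])]:
    t,h,r=fit(loc,ray(d,f(px),.0819)*1000);print("hook",t.round(1),h,r.round(1)); R=down(-4.74); print((R.T@np.r_[t/1000-[.5245,.0929],0]*1000).round(1))
t,h,r=fit([(-71.5,54),(71.5,54)],ray(d,f([(133,11),(728,20)]),.016)*1000);print("tray",t.round(1),round(h,2),r.round(1))
E
```

```text
hook [525.5  93.8] -4.843510639697668 [0.2 0.6 0.4]
[1.  0.9 0. ]
hook [525.8  93.8] -4.969548859111585 [0.1 0.1]
[1.  1.2 0. ]
tray [558.3 101.2] -5.66 [4. 4.]
```

Call:
step_arm(rows=[[[0.1,0,0.2],[9,-2,6],0],[[0.2,-0.1,0.4],[14,-4,9],0],[[0.1,0,0.2],[7,-2,7],0],[[0,0,0.2],[3,-1,3],0],[[0,0,0],[0,0,0],0],[[0,0,0],[0,0,0],0]])

```text
time: 12.65
position: [0.5193, 0.1236, 0.0662]
tool_rot: [2.333, 2.101, -0.001]
ft_force: [0.4, -0.3, -1.3]
grip_width: 0.158
```

```bash
python3 - <<'E'
from h import *
st()
plan2((.517,.126,.05),-5.75,6,0)
E
```

```text
t 12.65 p [0.5193 0.1236 0.0662] head -6.0 tilt [ 0.001  -0.0021] F [ 0.4 -0.3 -1.3] grip 13.8 q [-0.65  0.23  0.41  1.94 -0.1   0.99 -0.3 ]
[[[0,0,-0.1],[1,-1,4],0],[[0,0.1,-0.1],[1,-1,6],0],[[0,0,0],[0,0,4],0],[[0.1,0,0],[0.1,-0.4,1.7],0],[[0,0,-0.1],[0.1,-0.2,0.5],0],[[0,0,0],[0,0,0],0]]
end [0.517 0.126 0.05 ]
```

Call:
step_arm(rows=[[[0,0,-0.1],[1.5,-1,5],0],[[0,0.1,-0.1],[1,-1,7],0],[[0,0,0],[0.3,-0.3,5],0],[[0,0,0],[0,0,2],0],[[0,0,0],[0,0,0],0],[[0,0,0],[0,0,0],0]])

```text
time: 13.15
position: [0.5178, 0.1239, 0.0454]
tool_rot: [2.333, 2.101, 0.001]
ft_force: [0.1, -0.3, -2.0]
grip_width: 0.155
```

```bash
python3 - <<'E'
from h import *
st(); grab("wrist","11"); zoom("wrist","11",(150,110,440,270),"z11",2.75)
plan2((.517,.126,.031),-5.75,6,0)
E
```

```text
t 13.15 p [0.5178 0.1239 0.0454] head -5.98 tilt [ 0.0017 -0.0012] F [ 0.1 -0.3 -2. ] grip 13.5 q [-0.65  0.25  0.4   1.96 -0.12  0.95 -0.29]
[[[0,0,-0.1],[0,0,3],0],[[0.1,0,-0.1],[1,-1,6],0],[[0,0,0],[1,0,3],0],[[0,0,0],[0.1,-0.1,1.9],0],[[0,0.1,0],[0,0,0.6],0],[[0,0,0],[0,0,0],0]]
end [0.517 0.126 0.031]
```

View pics/z11.png

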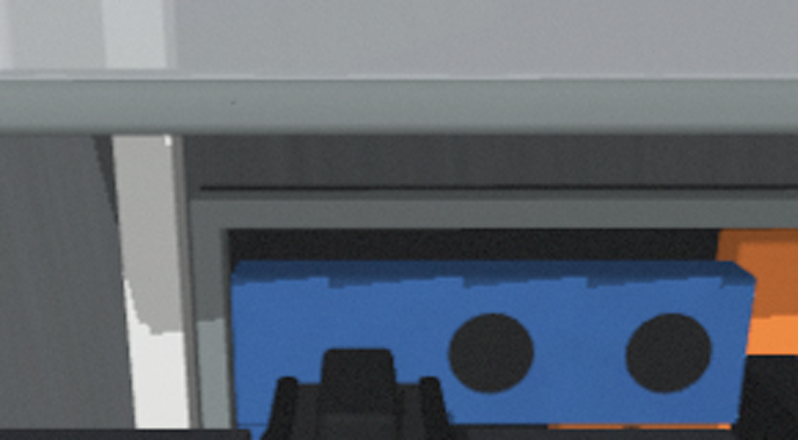

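Call:
step_arm(rows=[[[0,0,-0.1],[2,-0.8,0],0],[[0,0,-0.1],[0.8,-0.3,2],0],[[0,0,0],[0,0,5],0],[[0,0,0],[0,0,4],0],[[0,0,0],[0,0,2],0],[[0,0,0],[0,0,0],0]])

```text
time: 13.7
position: [0.5177, 0.1275, 0.032]
tool_rot: [2.328, 2.106, 0.004]
ft_force: [-0.3, -0.3, -1.6]
grip_width: 0.154
```

```bash
python3 - <<'E'
from h import *
st()
E
```

```text
t 13.7 p [0.5177 0.1275 0.032 ] head -5.74 tilt [ 0.0036 -0.0003] F [-0.3 -0.3 -1.6] grip 13.4 q [-0.65  0.27  0.4   1.97 -0.13  0.92 -0.28]
```

Call:
step_arm(rows=[[[0,0,0],[-1,-0.4,1],0],[[0,0,0],[0,0,1.5],0],[[0,0,0],[0,0,0],0],[[0,0,0],[0,0,0],34],[[0,0,0],[0,0,0],34],[[0,0,0],[0,0,0],34],[[0,0,0],[0,0,-12],34],[[0,0,0],[-10,0,-30],40],[[0,0,0],[-20,0,-30],40],[[0,0,0],[0,0,0],40]])

```text
time: 14.53
position: [0.5142, 0.0959, 0.1057]
tool_rot: [2.325, 2.107, 0.002]
ft_force: [1.6, -0.6, -0.2]
grip_width: 0.447
```

```bash
python3 - <<'E'
from h import *
st();d=grab("wrist","12")
zoom("wrist","12",(100,100,500,300),"z12",2)
E
```

```text
t 14.53 p [0.5142 0.0959 0.1057] head -5.64 tilt [ 0.0033 -0.002 ] F [ 1.6 -0.6 -0.2] grip 38.9 q [-0.63  0.15  0.43  1.93 -0.07  1.07 -0.27]
```

View pics/z12.png

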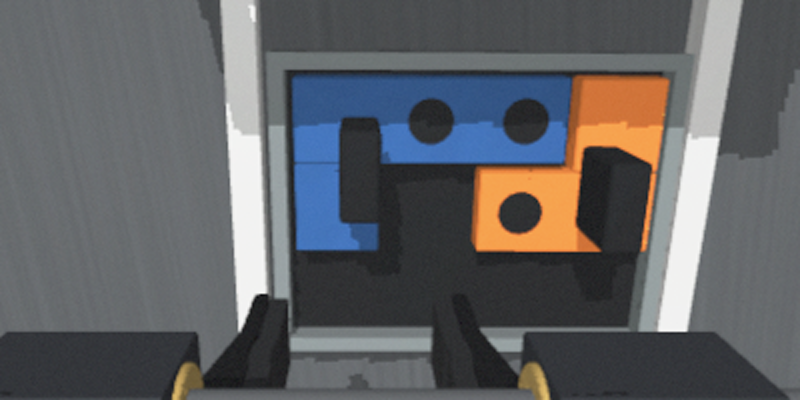

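```bash
python3 - <<'E'
from h import *
d=load("wrist12"); f=lambda p:np.array(p)/2+[100,100]
th=np.radians(-5.75); R=np.array([[np.cos(th),-np.sin(th)],[np.sin(th),np.cos(th)]])
T=lambda px,z:((ray(d,f(px),z)[:,:2]*1000-[559.2,101.1])@R).round(1).tolist()
print("tray inner BL? BR",T([(294,333),(632,330)],.016),"TL TR",T([(291,71),(670,71)],.016),"floor BL BR",T([(297,327),(630,327)],.006))
print("hook TL,TR,BRrow, footR,footL",T([(293,77),(570,77),(565,163),(378,250),(297,250)],.018))
print("orange TL TR, armTL, armBL",T([(582,80),(668,80),(475,169),(473,251)],.018))
st()
plan2((.505,-.33,.16),-45,15,40)
E
```

```text
tray inner BL? BR [[-70.4, -52.7], [69.6, -51.3]] TL TR [[-68.5, 53.4], [70.3, 53.6]] floor BL BR [[-70.1, -55.0], [73.2, -55.0]]
hook TL,TR,BRrow, footR,footL [[-67.7, 51.4], [33.2, 51.6], [34.4, 19.6], [-36.1, -15.4], [-68.0, -15.4]]
orange TL TR, armTL, armBL [[37.7, 50.5], [69.1, 50.6], [0.4, 17.3], [1.4, -15.8]]
t 14.58 p [0.5133 0.0982 0.1038] head -5.55 tilt [ 0.0016 -0.0008] F [ 0.3 -0.2 -0.6] grip 38.9 q [-0.64  0.16  0.43  1.93 -0.07  1.07 -0.27]
[[[0,0,2],[-22,2,-3],40],[[0,0,3.4],[-37,4,-5],40],[[0,0,3.4],[-36,6,-5],40],[[0,0,3.4],[-36,8,-5],40],[[0,0,3.4],[-35,11,-5],40],[[0,0,3.4],[-35,13,-5],40],[[0,0,3.4],[-34,15,-5],40],[[0,0,3.4],[-33,17,-5],40],[[0,0,3.4],[-32,18,-4],40],[[0,0,3.4],[-31,20,-5],40],[[0,0,3.4],[-29,22,-4],40],[[0.1,0,2.1],[-17,15,-3],40]]
[[[0,0,1],[-8.1,7.5,-1.4],40],[[0,0,0.4],[-2.7,2.5,-0.5],40],[[0,0,0],[0,0,0],40]]
end [ 0.505 -0.33   0.16 ]
```

```bash
python3 - <<'E'
from h import *
plan2((.5,-.345,.15),-70,15,40)
E
```

```text
[[[0,0,3.3],[-23,2,-2],40],[[0,0,5.6],[-38,5,-4],40],[[0,0,5.6],[-37,8,-4],40],[[0,0,5.6],[-36,12,-4],40],[[0,0,5.5],[-35,15,-4],40],[[0,0,5.6],[-33,19,-4],40],[[0,0,5.5],[-31,22,-4],40],[[0,0,5.6],[-29,25,-4],40],[[0,0,5.5],[-27,28,-4],40],[[0,0,5.6],[-24,30,-4],40],[[0,0,5.5],[-21,32,-4],40],[[0,0,3.3],[-10,20,-2],40]]
[[[0.1,-0.1,1.7],[-5,10.8,-1.4],40],[[0,0,0.6],[-1.6,3.6,-0.5],40],[[0,0,0],[0,0,0],40]]
end [ 0.5   -0.345  0.15 ]
```

Call:
step_arm(rows=[[[0,0,3.3],[-23,2,-2],40],[[0,0,5.6],[-38,5,-4],40],[[0,0,5.6],[-37,8,-4],40],[[0,0,5.6],[-36,12,-4],40],[[0,0,5.5],[-35,15,-4],40],[[0,0,5.6],[-33,19,-4],40],[[0,0,5.5],[-31,22,-4],40],[[0,0,5.6],[-29,25,-4],40],[[0,0,5.5],[-27,28,-4],40],[[0,0,5.6],[-24,30,-4],40],[[0,0,5.5],[-21,32,-4],40],[[0,0,3.3],[-10,20,-2],40]])

```text
time: 15.58
position: [0.4929, -0.3344, 0.1463]
tool_rot: [-3.087, -0.549, -0.006]
ft_force: [-0.4, -0.8, -0.0]
grip_width: 0.463
```

```bash
python3 - <<'E'
from h import *
st()
plan2((.5,-.345,.15),-70,6,40)
E
```

```text
t 15.58 p [ 0.4929 -0.3344  0.1463] head -69.84 tilt [0.0024 0.0072] F [-0.4 -0.8 -0. ] grip 40.2 q [-0.13  0.34  0.83  1.72 -0.27  1.2  -0.45]
[[[-0.1,-0.1,0],[1,3,-1],40],[[-0.1,-0.1,0.1],[1,5,-1],40],[[-0.1,0,0],[1,3,-1],40],[[0,-0.1,0],[0,1,-0.5],40],[[0,0,0.1],[0,0.4,-0.2],40],[[0,0,0],[0,0,0],40]]
end [ 0.5   -0.345  0.15 ]
```

Call:
step_arm(rows=[[[0,0,0],[0,0,0],40],[[0,0,0],[0,0,0],40]])

```text
time: 15.75
position: [0.4899, -0.3417, 0.1462]
tool_rot: [-3.094, -0.529, -0.001]
ft_force: [0.1, 0.8, -0.1]
grip_width: 0.464
```

```bash
python3 - <<'E'
from h import *
st();grab("wrist","13")
E
```

```text
t 15.75 p [ 0.4899 -0.3417  0.1462] head -70.58 tilt [0.0004 0.0024] F [ 0.1  0.8 -0.1] grip 40.4 q [-0.12  0.34  0.83  1.72 -0.27  1.2  -0.45]
```

View pics/wrist13.png

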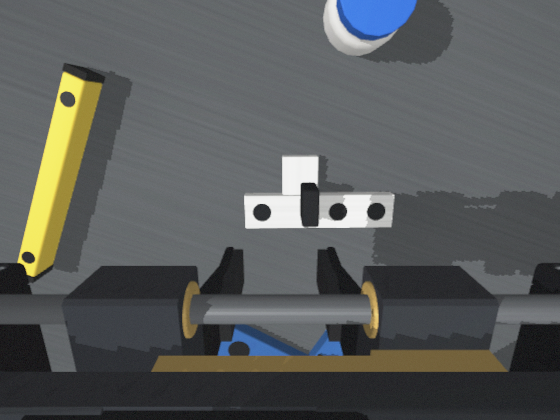

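```bash
python3 - <<'E'
from h import *
zoom("wrist","13",(235,145,405,235),"z13",4.7)
E
```

```text
(no output)
```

View pics/z13.png

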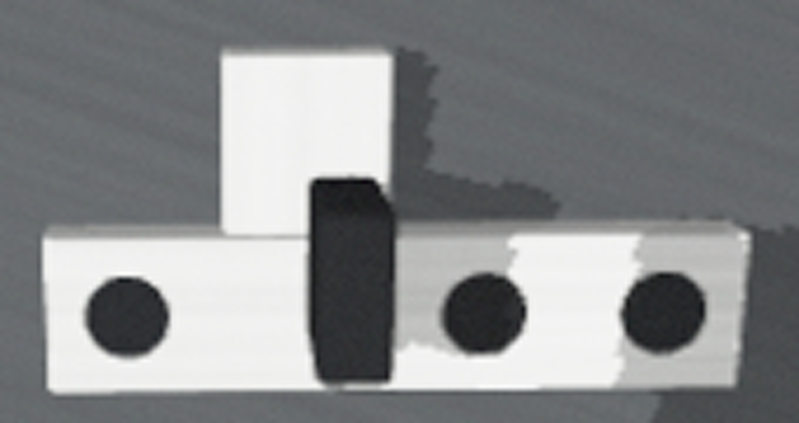

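```bash
python3 - <<'E'
from h import *
d=load("wrist13"); f=lambda p:np.array(p)/4.7+[235,145]
t,h,r=fit([(-42,-12.25),(28,-12.25),(63,-12.25)],ray(d,f([(128,316),(484,314),(664,312)]),.012)*1000);print("holes",t.round(1),h,r.round(1))
t,h,r=fit([(-58,3.75),(79,3.75),(79,-28.25),(-58,-28.25),(-23,38.75),(9,38.75)],ray(d,f([(43,237),(750,234),(738,386),(48,392),(221,56),(392,56)]),.012)*1000);print("tee",t.round(1),h,r.round(1))
plan2((t[0]/1000,t[1]/1000,.05),h,9,40)
E
```

```text
holes [ 501.5 -364.6] -70.1314100924493 [0.3 0.1 0.4]
tee [ 501.5 -364.2] -70.08896494998574 [0.2 0.4 0.8 0.4 0.3 0.4]
[[[0,0,0],[0,3,10],40],[[0,0,-0.1],[1,5,17],40],[[0,0,-0.1],[1,4,17],40],[[0,0,-0.1],[0,5,17],40],[[-0.1,0,-0.1],[1,4,18],40],[[0,0,0],[0,3,10],40],[[0,0,0],[0.2,1.1,5.3],40],[[0,-0.1,-0.1],[0.1,0.4,1.8],40],[[0,0,0],[0,0,0],40]]
end [ 0.5015 -0.3642  0.05  ]
```

Call:
step_arm(rows=[[[0,0,0],[0,5,10],40],[[0,0,-0.1],[1,8,17],40],[[0,0,-0.1],[1,6,17],40],[[0,0,-0.1],[0.5,3,17],40],[[0,0,-0.1],[0.5,2,12],40],[[0,0,0],[0,1,6],40],[[0,0,0],[0,0,0],40],[[0,0,0],[0,0,0],40]])

```text
time: 16.47
position: [0.5069, -0.3505, 0.0579]
tool_rot: [-3.076, -0.572, -0.004]
ft_force: [-0.7, -0.3, 1.6]
grip_width: 0.462
```

```bash
python3 - <<'E'
from h import *
st()
plan2((.5015,-.3643,.035),-70.1,6,40)
E
```

```text
t 16.47 p [ 0.5069 -0.3505  0.0579] head -68.92 tilt [0.0002 0.0133] F [-0.7 -0.3  1.6] grip 40.2 q [-0.03  0.49  0.76  1.74 -0.39  1.08 -0.34]
[[[-0.2,-0.1,0.3],[-2,3,5],40],[[-0.3,-0.1,0.4],[-4,4,9],40],[[-0.1,0,0.3],[-2,3,5],40],[[-0.1,-0.1,0.1],[-1.5,0.9,2.9],40],[[0,0,0.1],[-0.5,0.3,0.9],40],[[0,0,0],[0,0,0],40]]
end [ 0.5015 -0.3643  0.035 ]
```

Call:
step_arm(rows=[[[-0.2,-0.1,0.3],[-4,4,0],40],[[-0.3,-0.1,0.4],[-4,4,2],40],[[-0.1,0,0.3],[-2,2,5],40],[[-0.1,0,0.1],[0,0,5],40],[[0,0,0],[0,0,0],40],[[0,0,0],[0,0,0],40]])

```text
time: 16.97
position: [0.5022, -0.3653, 0.0479]
tool_rot: [3.091, 0.542, 0.009]
ft_force: [-0.6, -0.4, 0.1]
grip_width: 0.457
```

```bash
python3 - <<'E'
from h import *
st()
plan2((.5015,-.3643,.024),-70.1,6,40)
E
```

```text
t 16.97 p [ 0.5022 -0.3653  0.0479] head -70.09 tilt [ 0.0065 -0.0025] F [-0.6 -0.4  0.1] grip 39.8 q [-0.02  0.5   0.76  1.75 -0.4   1.04 -0.34]
[[[0.1,-0.1,0],[0,0,6],40],[[0.1,-0.1,0],[0,-1,9],40],[[0,-0.1,0],[0,0,5],40],[[0,0,0],[-0.3,-0.2,3],40],[[0.1,0,0],[-0.1,0,0.9],40],[[0,0,0],[0,0,0],40]]
end [ 0.5015 -0.3643  0.024 ]
```

Call:
step_arm(rows=[[[0.1,-0.1,0],[0,0,6],40],[[0.1,-0.1,0],[-0.3,0,8],40],[[0,-0.1,0],[0,0,5],40],[[0,0,0],[0,0,2.5],40],[[0,0,0],[0,0,0],40],[[0,0,0],[0,0,0],40]])

```text
time: 17.47
position: [0.502, -0.3649, 0.0237]
tool_rot: [3.094, 0.544, -0.001]
ft_force: [-0.4, 0.4, 0.0]
grip_width: 0.461
```

```bash
python3 - <<'E'
from h import *
st()
plan2((.5015,-.3643,.0235),-70.1,4,40)
E
```

```text
t 17.47 p [ 0.502  -0.3649  0.0237] head -70.07 tilt [-0.0007 -0.0002] F [-0.4  0.4  0. ] grip 40.1 q [-0.    0.54  0.75  1.76 -0.42  1.01 -0.32]
[[[0,0,0],[0,0,0],40],[[0,0,0],[-0.2,-0.5,0.1],40],[[0,0,0],[-0.1,-0.3,0.1],40],[[0,0,0],[0,0,0],40]]
end [ 0.5015 -0.3643  0.0235]
```

Aligned. Next: close and lift.

Call:
step_arm(rows=[[[0,0,0],[0,0,0],0],[[0,0,0],[0,0,0],0],[[0,0,0],[0,0,0],0],[[0,0,0],[0,0,0],0],[[0,0,0],[0,0,0],0],[[0,0,0],[0,0,0],0],[[0,0,0],[0,0,-10],0],[[0,0,0],[0,0,-20],0],[[0,0,0],[0,0,-24],0],[[0,0,0],[0,0,-10],0]], grip_force=45)

```text
time: 18.3
position: [0.499, -0.3626, 0.0871]
tool_rot: [-3.089, -0.542, 0.013]
ft_force: [0.5, -0.5, -1.3]
grip_width: 0.16
```

```bash
python3 - <<'E'
from h import *
st()
th=np.radians(-5.75); R=np.array([[np.cos(th),-np.sin(th)],[np.sin(th),np.cos(th)]])
T=R@np.array([-10.5,-22.75])+[559.2,101.1];print(T)
plan2((T[0]/1000,T[1]/1000,.09),-5.75,18,0)
E
```

```text
t 18.3 p [ 0.499  -0.3626  0.0871] head -70.1 tilt [-0.0089  0.0042] F [ 0.5 -0.5 -1.3] grip 13.9 q [-0.04  0.46  0.79  1.72 -0.35  1.13 -0.37]
[546.47355216  79.51644086]
[[[0,0,-2.6],[8,-16,0],0],[[0,0,-4.4],[15,-27,0],0],[[0,0,-4.4],[17,-26,0],0],[[0,0,-4.4],[18,-24,0],0],[[-0.1,0,-4.4],[20,-23,0],0],[[0,0,-4.4],[22,-21,0],0],[[-0.1,0,-4.4],[24,-19,0],0],[[0,0,-4.4],[25,-17,0],0],[[-0.1,0,-4.4],[26,-16,0],0],[[0,0,-4.4],[27,-13,0],0],[[-0.1,0,-4.4],[28,-11,0],0],[[0,0,-4.4],[29,-9,-1],0]]
[[[-0.1,0,-4.4],[30,-7,0],0],[[-0.1,0,-4.5],[30,-5,-1],0],[[0,0,-2.7],[19,-1,0],0],[[0,0,-1.3],[9,-0.6,-0.3],0],[[0,0.1,-0.4],[3,-0.1,-0.1],0],[[0,0,0],[0,0,0],0]]
end [0.5465 0.0796 0.09  ]
```

Call:
step_arm(rows=[[[0,0,-2.6],[8,-16,-1],0],[[0,0,-4.4],[15,-27,-1],0],[[0,0,-4.4],[17,-26,-1],0],[[0,0,-4.4],[18,-24,0],0],[[0,0,-4.4],[20,-23,0],0],[[0,0,-4.4],[22,-21,0],0],[[0,0,-4.4],[24,-19,0],0],[[0,0,-4.4],[25,-17,0],0],[[0,0,-4.4],[26,-16,0],0],[[0,0,-4.4],[27,-13,0],0],[[0,0,-4.4],[28,-11,0],0],[[0,0,-4.4],[29,-9,0],0]])

```text
time: 19.3
position: [0.5321, -0.0104, 0.0954]
tool_rot: [2.535, 1.848, -0.006]
ft_force: [0.3, -0.0, -2.1]
grip_width: 0.155
```

```bash
python3 - <<'E'
from h import *
st()
plan2((.546,.06,.09),-5.75,9,0)
E
```

```text
t 19.3 p [ 0.5321 -0.0104  0.0954] head -17.83 tilt [-0.0003 -0.0057] F [ 0.3 -0.  -2.1] grip 13.5 q [-0.52  0.2   0.54  1.92 -0.11  1.05 -0.25]
[[[0,0,-1.3],[8,-1,1],0],[[0,0.1,-2.2],[13,-1,1],0],[[0,0.1,-2.1],[13,-1,1],0],[[0,0,-2.2],[13,0,1],0],[[0,0.1,-2.1],[12,0,1],0],[[0,0,-1.3],[8,0,0],0],[[0,0,-0.7],[3.4,0.7,0.1],0],[[0,0,-0.2],[1.2,0.2,0],0],[[0,0,0],[0,0,0],0]]
end [0.546 0.06  0.09 ]
```

Call:
step_arm(rows=[[[0,0,-2.5],[15,-1,1],0],[[0,0,-2.2],[13,-1,1],0],[[0,0,-2.1],[12,0,1],0],[[0,0,-2.2],[9,0,1],0],[[0,0,-1.5],[5,0,1],0],[[0,0,-0.5],[2,0,0],0],[[0,0,0],[0,0,0],0],[[0,0,0],[0,0,0],0]])

```text
time: 19.97
position: [0.5438, 0.0513, 0.0892]
tool_rot: [2.326, 2.107, -0.007]
ft_force: [-0.0, -0.0, -2.7]
grip_width: 0.162
```

```bash
python3 - <<'E'
from h import *
st();grab("wrist","14");zoom("wrist","14",(150,110,480,290),"z14",2.4)
E
```

```text
t 19.97 p [0.5438 0.0513 0.0892] head -5.64 tilt [-0.0014 -0.0055] F [-0.  -0.  -2.7] grip 14.1 q [-0.56  0.23  0.47  1.89 -0.11  1.05 -0.15]
```

View pics/z14.png

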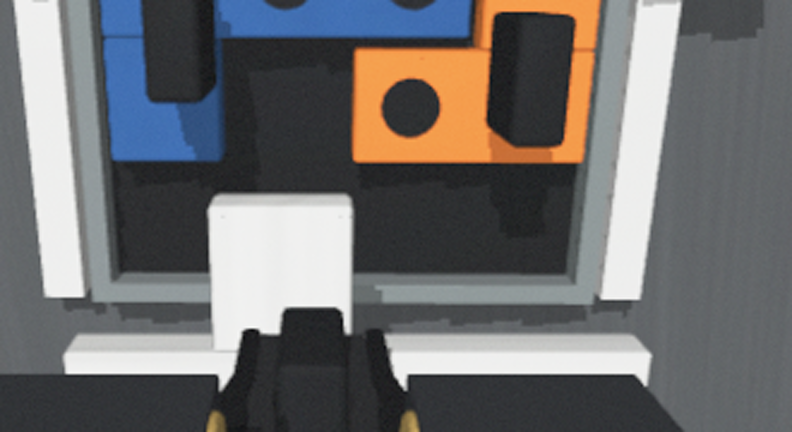

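```bash
python3 - <<'E'
from h import *
d=load("wrist14"); f=lambda p:np.array(p)/2.4+[150,110]
t,h,r=fit([(-23,38.75),(9,38.75),(-58,3.75),(79,3.75)],ray(d,f([(210,208),(352,208),(64,352),(651,352)]),.0775)*1000);print("tee",t.round(1),h,r.round(1)); R=down(-5.64); print((R.T@np.r_[t/1000-[.5438,.0513],0]*1000).round(1))
th=np.radians(-5.75); R2=np.array([[np.cos(th),-np.sin(th)],[np.sin(th),np.cos(th)]])
T=lambda px,z:((ray(d,f(px),z)[:,:2]*1000-[559.2,101.1])@R2).round(1).tolist()
print("outer",T([(93,301),(596,303)],.016),"hook foot R top/bot",T([(221,160),(110,160)],.018),"orange arm",T([(353,49),(353,162),(583,162)],.018), "floor front",T([(120,272),(570,274)],.006))
E
```

```text
tee [544.5  50.3] -5.6314479982919 [0.5 0.4 0.1 0.2]
[-0.9  0.8  0. ]
outer [[-78.1, -60.3], [79.0, -60.7]] hook foot R top/bot [[-36.4, -15.1], [-68.9, -15.1]] orange arm [[1.7, 16.6], [2.2, -15.6], [69.5, -15.5]] floor front [[-71.5, -54.3], [73.4, -54.7]]
```

Call:
step_arm(rows=[[[0,0,0],[6,0,1],0],[[0.1,0,0],[9,0,4],0],[[0.1,0,0],[7,0,8],0],[[0.1,0,0],[4,0,8],0],[[0,0,0.1],[1,0,6],0],[[0,0,0],[0,0,2],0],[[0,0,0],[0,0,0],0],[[0,0,0],[0,0,0],0]])

```text
time: 20.68
position: [0.5459, 0.0786, 0.0558]
tool_rot: [-2.333, -2.101, 0.017]
ft_force: [-0.1, -0.7, -1.9]
grip_width: 0.16
```

```bash
python3 - <<'E'
from h import *
st()
plan2((.5461,.0808,.045),-5.75,6,0)
E
```

```text
t 20.68 p [0.5459 0.0786 0.0558] head -5.99 tilt [-0.009  -0.0061] F [-0.1 -0.7 -1.9] grip 13.9 q [-0.58  0.29  0.45  1.9  -0.14  1.   -0.18]
[[[-0.1,0.1,-0.1],[1,0,2],0],[[-0.2,0.1,-0.1],[1,0,4],0],[[-0.1,0.1,0],[0,0,3],0],[[-0.1,0.1,0],[0.2,0,1.3],0],[[0,0,0],[0.1,0.1,0.5],0],[[0,0,0],[0,0,0],0]]
end [0.5461 0.0808 0.045 ]
```

Call:
step_arm(rows=[[[-0.1,0.1,0],[1.2,0,2],0],[[-0.2,0.1,-0.1],[1,0,4],0],[[-0.2,0.2,0],[0,0,3],0],[[0,0,0],[0,0,1],0],[[0,0,0],[0,0,0],0]])

```text
time: 21.1
position: [0.5465, 0.08, 0.0453]
tool_rot: [2.333, 2.102, 0.003]
ft_force: [-0.7, -0.9, -2.6]
grip_width: 0.159
```

```bash
python3 - <<'E'
from h import *
st();grab("wrist","15");zoom("wrist","15",(150,110,480,290),"z15",2.4)
plan2((.5461,.0808,.031),-5.75,6,0)
E
```

```text
t 21.1 p [0.5465 0.08   0.0453] head -5.95 tilt [0.0024 0.0006] F [-0.7 -0.9 -2.6] grip 13.9 q [-0.58  0.3   0.44  1.91 -0.15  0.96 -0.17]
[[[0,0,0],[0,0,3],0],[[0.1,0,-0.1],[0,0,6],0],[[0,0,-0.1],[0,0,3],0],[[0,0,0],[0.6,-0.4,1.8],0],[[0,0,0],[0.2,-0.1,0.6],0],[[0,0,0],[0,0,0],0]]
end [0.5461 0.0808 0.031 ]
```

View pics/z15.png

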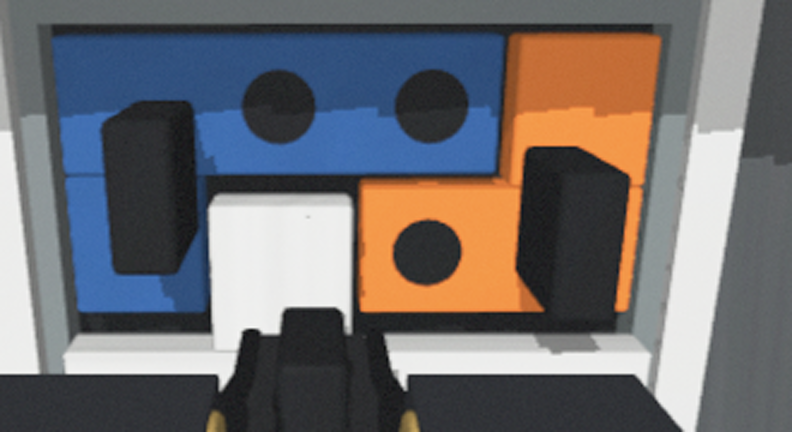

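Well aligned. Next: lower it.

Call:
step_arm(rows=[[[0,0,0],[0.5,-0.3,2],0],[[0.1,0,-0.1],[0.3,-0.2,5],0],[[0,0,-0.1],[0,0,3],0],[[0,0,0],[0,0,2],0],[[0,0,0],[0,0,0],0]])

```text
time: 21.57
position: [0.5465, 0.0808, 0.0327]
tool_rot: [2.33, 2.107, 0.003]
ft_force: [-0.5, 0.4, -2.3]
grip_width: 0.159
```

```bash
python3 - <<'E'
from h import *
st()
E
```

```text
t 21.57 p [0.5465 0.0808 0.0327] head -5.75 tilt [0.0016 0.0011] F [-0.5  0.4 -2.3] grip 13.8 q [-0.58  0.32  0.44  1.92 -0.16  0.94 -0.16]
```

Call:
step_arm(rows=[[[0,0,0],[0,0,2],0],[[0,0,0],[0,0,1.2],0],[[0,0,0],[0,0,0],0],[[0,0,0],[0,0,0],34],[[0,0,0],[0,0,0],34],[[0,0,0],[0,0,0],34],[[0,0,0],[0,0,-12],34],[[0,0,0],[-10,0,-30],40],[[0,0,0],[-20,0,-30],40],[[0,0,0],[-10,0,-5],40],[[0,0,0],[0,0,0],40]])

```text
time: 22.48
position: [0.5439, 0.0406, 0.1136]
tool_rot: [2.326, 2.109, 0.006]
ft_force: [-0.5, 0.6, -0.4]
grip_width: 0.454
```

```bash
python3 - <<'E'
from h import *
d=grab("wrist","16");st();zoom("wrist","16",(100,80,450,290),"z16",2.2)
H=hsv(d);P=depthpts(d)
zoom("wrist","2",(120,160,350,275),"z3",3)
E
```

```text
t 22.53 p [0.5444 0.0414 0.1135] head -5.6 tilt [0.0053 0.0017] F [ 1.1 -0.3  1.1] grip 39.8 q [-0.56  0.2   0.48  1.87 -0.1   1.09 -0.13]
```

View pics/z16.png

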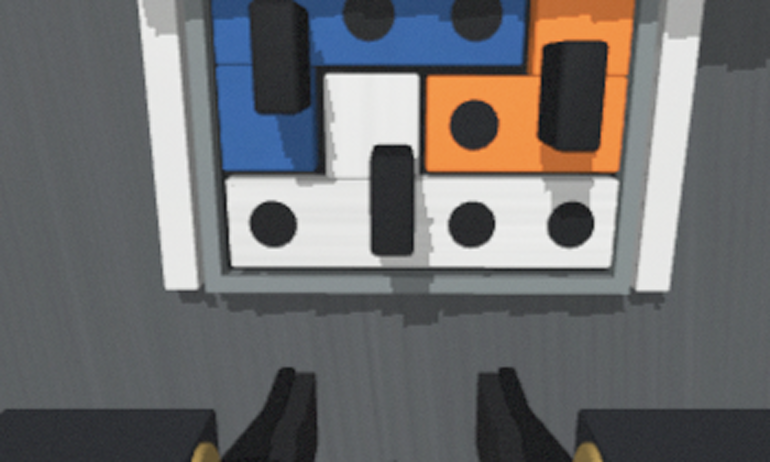

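```bash
python3 - <<'E'
from h import *
for n,px in [("wrist9",[(72,35),(217.5,186)]),("wrist13",[(28,257.5),(67.5,99)])]:
    d=load(n); w=ray(d,px,.028)*1000; a=w[1]-w[0]; print(n,w.round(1).tolist(),w.mean(0).round(1),np.hypot(*a[:2]).round(1),np.degrees(np.arctan2(a[1],a[0])).round(2))
P=depthpts(load("wrist16")); f=lambda x,y:(int(y/2.2+80),int(x/2.2+100))
for n,p in dict(hook=(235,120),hook2=(425,40),tee=(350,100),teeL=(300,250),teeR=(600,250),orange=(440,90),orR=(615,160)).items(): print(n,(P[f(*p)]*1000).round(1))
E
```

```text
wrist9 [[368.8, -141.1, 28.0], [519.7, -153.9, 28.0]] [ 444.2 -147.5   28. ] 151.5 -4.86
wrist13 [[368.0, -139.5, 28.0], [518.6, -152.8, 28.0]] [ 443.3 -146.1   28. ] 151.2 -5.04
hook [496.6 109.7  19.9]
hook2 [563.1 128.7  18.7]
tee [536.6 112.3  20.9]
teeL [512.6  62.8  20.1]
teeR [618.5  52.5  21. ]
orange [567.  112.8  18.8]
orR [624.4  83.8  20.4]
```

```bash
python3 - <<'E'
from h import *
st();plan2((.5036,-.1521,.075),85.05,18,40)
E
```

```text
t 22.53 p [0.5444 0.0414 0.1135] head -5.6 tilt [0.0053 0.0017] F [ 1.1 -0.3  1.1] grip 39.8 q [-0.56  0.2   0.48  1.87 -0.1   1.09 -0.13]
[[[0,0,-3.7],[-8,-1,2],40],[[0,0,-6.2],[-13,-2,3],40],[[0,0,-6.2],[-13,-4,3],40],[[0,0,-6.2],[-13,-5,2],40],[[0,0,-6.2],[-12,-7,3],40],[[0,0,-6.2],[-11,-8,2],40],[[0,0,-6.2],[-10,-9,3],40],[[0,0,-6.2],[-9,-10,2],40],[[0,0,-6.2],[-8,-11,3],40],[[0,0,-6.2],[-7,-12,2],40],[[0,0.1,-6.2],[-6,-12,3],40],[[0.1,0,-6.2],[-4,-13,2],40]]
[[[0,0.1,-6.2],[-3,-13,3],40],[[0.1,0,-6.3],[-1,-13,2],40],[[0,0,-3.7],[0,-8,2],40],[[0,0,-1.9],[0.1,-4.4,0.8],40],[[0,0.1,-0.6],[0,-1.5,0.2],40],[[0,0,0],[0,0,0],40]]
end [ 0.5036 -0.1521  0.075 ]
```

Call:
step_arm(rows=[[[0,0,-3.7],[-8,-1,2],40],[[0,0,-6.2],[-13,-2,3],40],[[0,0,-6.2],[-13,-4,3],40],[[0,0,-6.2],[-13,-5,2],40],[[0,0,-6.2],[-12,-7,3],40],[[0,0,-6.2],[-11,-8,2],40],[[0,0,-6.2],[-10,-9,3],40],[[0,0,-6.2],[-9,-10,2],40],[[0,0,-6.2],[-8,-11,3],40],[[0,0,-6.2],[-7,-12,2],40],[[0,0,-6.2],[-6,-12,3],40],[[0,0,-6.2],[-4,-13,2],40]])

```text
time: 23.53
position: [0.5121, -0.1022, 0.0722]
tool_rot: [-0.524, -3.09, -0.012]
ft_force: [-0.1, 0.1, 0.2]
grip_width: 0.459
```

```bash
python3 - <<'E'
from h import *
st();plan2((.5036,-.1521,.07),85.05,9,40)
E
```

```text
t 23.53 p [ 0.5121 -0.1022  0.0722] head 70.75 tilt [-0.0063  0.0087] F [-0.1  0.1  0.2] grip 39.9 q [-0.24  0.2   0.43  1.95 -0.11  1.01  1.48]
[[[0,0,-1.5],[-1,-5,0],40],[[0.1,-0.1,-2.6],[-1,-9,0],40],[[0.1,-0.1,-2.5],[-1,-9,0],40],[[0.1,-0.1,-2.6],[0,-9,1],40],[[0.1,-0.1,-2.5],[0,-9,0],40],[[0,0,-1.6],[0,-6,1],40],[[0,0,-0.7],[0,-2.6,0],40],[[0,-0.1,-0.3],[0,-0.8,0],40],[[0,0,0],[0,0,0],40]]
end [ 0.5036 -0.1521  0.07  ]
```

Call:
step_arm(rows=[[[0,0,-3],[-2,-11,0],40],[[0.1,-0.1,-2.6],[-1,-9,0],40],[[0.1,-0.1,-2.5],[-1,-8,0],40],[[0.1,-0.1,-2],[0,-6,1],40],[[0.1,-0.1,-1],[0,-3,0],40],[[0,0,0],[0,0,0],40],[[0,0,0],[0,0,0],40]])

```text
time: 24.12
position: [0.5026, -0.1376, 0.0638]
tool_rot: [-0.2, -3.123, -0.002]
ft_force: [-0.5, -0.6, 0.3]
grip_width: 0.455
```

```bash
python3 - <<'E'
from h import *
st();plan2((.5036,-.1521,.045),85.05,7,40);grab("wrist","17")
E
```

```text
t 24.12 p [ 0.5026 -0.1376  0.0638] head 82.67 tilt [-0.0118  0.0021] F [-0.5 -0.6  0.3] grip 39.6 q [-0.18  0.22  0.43  1.96 -0.11  1.    1.75]
[[[0,-0.1,-0.4],[-1,-2,3],40],[[0,-0.2,-0.7],[-1,-4,5],40],[[0,-0.2,-0.6],[0,-4,5],40],[[0,-0.1,-0.4],[0,-3,3],40],[[0,-0.1,-0.2],[-0.5,-1,2.1],40],[[0,0,-0.1],[-0.2,-0.3,0.6],40],[[0,0,0],[0,0,0],40]]
end [ 0.5036 -0.1521  0.045 ]
```

View pics/wrist17.png

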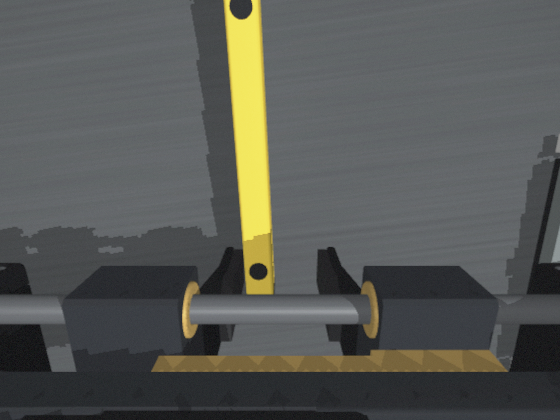

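Call:
step_arm(rows=[[[0,-0.1,-0.5],[-1,-4,0],40],[[0,-0.2,-0.8],[-1,-5,1],40],[[0,-0.2,-0.7],[0,-4,3],40],[[0,-0.1,-0.4],[0,-1,5],40],[[0,-0.1,0],[0,0,5],40],[[0,0,0],[0,0,2],40],[[0,0,0],[0,0,0],40],[[0,0,0],[0,0,0],40]])

```text
time: 24.83
position: [0.5036, -0.1495, 0.0455]
tool_rot: [0.126, 3.138, 0.003]
ft_force: [0.0, 0.1, 0.4]
grip_width: 0.461
```

```bash
python3 - <<'E'
from h import *
st();plan2((.5036,-.1521,.015),85.05,9,40)
E
```

```text
t 24.83 p [ 0.5036 -0.1495  0.0455] head 85.41 tilt [0.0007 0.0021] F [0.  0.1 0.4] grip 40.1 q [-0.15  0.24  0.43  1.97 -0.13  0.95  1.84]
[[[0,0,0],[0,0,3],40],[[0,0,0.1],[0,-1,6],40],[[0,0,0.1],[0,0,5],40],[[0,0,0.1],[0,-1,6],40],[[0.1,0,0],[0,0,5],40],[[0,0,0],[0,0,3],40],[[0,0,0],[-0.1,-0.5,1.9],40],[[0,0,0.1],[-0.1,-0.2,0.6],40],[[0,0,0],[0,0,0],40]]
end [ 0.5036 -0.1521  0.015 ]
```

Call:
step_arm(rows=[[[0,0,0],[0,-1,4],40],[[0,0,0.1],[0,-1,6],40],[[0,0,0.1],[0,0,6],40],[[0,0,0.1],[0,-1,6],40],[[0,0,0],[0,0,4],40],[[0,0,0],[0,0,2],40],[[0,0,0],[0,0,0],40],[[0,0,0],[0,0,0],40]])

```text
time: 25.5
position: [0.5032, -0.1522, 0.0139]
tool_rot: [-0.134, -3.138, -0.003]
ft_force: [0.4, -0.1, -0.2]
grip_width: 0.456
```

```bash
python3 - <<'E'
from h import *
st();plan2((.5036,-.1521,.0145),85.05,5,40)
E
```

```text
t 25.5 p [ 0.5032 -0.1522  0.0139] head 85.11 tilt [-0.0003  0.0022] F [ 0.4 -0.1 -0.2] grip 39.7 q [-0.13  0.29  0.42  1.99 -0.16  0.89  1.86]
[[[0,0,0],[0,0,0],40],[[0.1,0,0],[0,0,0],40],[[0,0,0],[-0.3,0.1,-0.4],40],[[0,0,0.1],[-0.1,0,-0.2],40],[[0,0,0],[0,0,0],40]]
end [ 0.5036 -0.1521  0.0145]
```

Call:
step_arm(rows=[[[0,0,0],[0,0,0],0],[[0,0,0],[0,0,0],0],[[0,0,0],[0,0,0],0],[[0,0,0],[0,0,0],0],[[0,0,0],[0,0,0],0],[[0,0,0],[0,0,-6],0],[[0,0,0],[0,0,-14],0],[[0,0,0],[0,0,-10],0],[[0,0,0],[0,0,0],0]], grip_force=55)

```text
time: 26.25
position: [0.503, -0.1522, 0.0459]
tool_rot: [-0.134, -3.138, -0.003]
ft_force: [0.1, -0.2, -0.8]
grip_width: 0.204
```

```bash
python3 - <<'E'
from h import *
st();grab("wrist","18");plan2((.5341,-.1476,.045),-5.75,18,0)
E
```

```text
t 26.25 p [ 0.503  -0.1522  0.0459] head 85.1 tilt [-0.0007  0.0022] F [ 0.1 -0.2 -0.8] grip 17.8 q [-0.15  0.24  0.43  1.97 -0.13  0.95  1.84]
[[[0,0,3.7],[-1,0,0],0],[[0,0,6.2],[-2,1,0],0],[[0,0,6.2],[-2,1,0],0],[[0,0,6.2],[-2,1,0],0],[[0,0,6.2],[-2,1,0],0],[[0,0,6.2],[-2,1,0],0],[[0,0,6.2],[-1,2,0],0],[[0,0,6.2],[-1,2,0],0],[[0,0,6.3],[-1,2,0],0],[[0,0,6.2],[-1,2,0],0],[[0,0,6.3],[-1,2,0],0],[[0,0,6.2],[0,2,0],0]]
[[[0,0,6.3],[0,2,0],0],[[0,-0.1,6.2],[0,2,0],0],[[0,0,3.8],[0,2,0],0],[[0,0,1.8],[0,0.6,0.2],0],[[-0.1,0,0.7],[0,0.1,0.1],0],[[0,0,0],[0,0,0],0]]
end [ 0.5341 -0.1476  0.045 ]
```

View pics/wrist18.png

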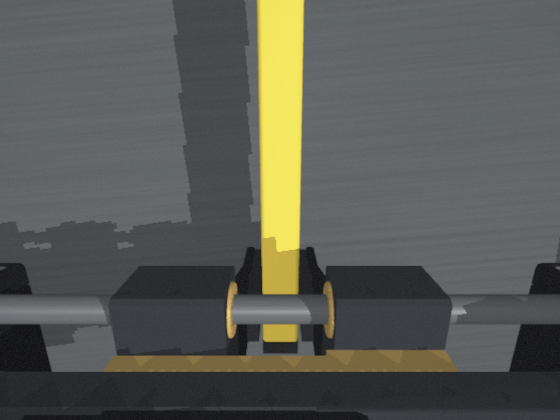

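The stick is held and lifted, and it lies straight along the tool. Next I'll swing it to face the tray.

Call:
step_arm(rows=[[[0,0,3.7],[-1,0,0],0],[[0,0,6.2],[-2,1,0],0],[[0,0,6.2],[-2,1,0],0],[[0,0,6.2],[-2,1,0],0],[[0,0,6.2],[-2,1,0],0],[[0,0,6.2],[-2,1,0],0],[[0,0,6.2],[-1,2,0],0],[[0,0,6.2],[-1,2,0],0],[[0,0,6.2],[-1,2,0],0],[[0,0,6.2],[-1,2,0],0],[[0,0,6.2],[-1,2,0],0],[[0,0,6.2],[0,2,0],0]])

```text
time: 27.3
position: [0.525, -0.1478, 0.0409]
tool_rot: [-2.019, -2.398, 0.002]
ft_force: [0.2, -0.1, -1.5]
grip_width: 0.198
```

```bash
python3 - <<'E'
from h import *
st();plan2((.5341,-.1476,.045),-5.75,8,0)
E
```

```text
t 27.3 p [ 0.525  -0.1478  0.0409] head 9.83 tilt [-0.0062  0.0032] F [ 0.2 -0.1 -1.5] grip 17.3 q [-0.32  0.32  0.62  1.93 -0.23  0.97  0.59]
[[[0,0,2],[0,1,-1],0],[[-0.1,0,3.4],[0,2,-1],0],[[-0.1,-0.1,3.4],[0,2,-1],0],[[-0.1,0,3.4],[0,2,-1],0],[[0,-0.1,2],[0,1,0],0],[[0,0,1],[-0.2,0.9,-0.1],0],[[-0.1,0,0.4],[0,0.3,-0.1],0],[[0,0,0],[0,0,0],0]]
end [ 0.5341 -0.1476  0.045 ]
```

Call:
step_arm(rows=[[[0,0,3.5],[0,2,-1],0],[[-0.1,0,3.4],[0,2,-1],0],[[-0.1,-0.1,3],[0,2,-1],0],[[-0.1,0,1.5],[0,1,-1],0],[[0,0,0.5],[0,0,0],0],[[0,0,0],[0,0,0],0],[[0,0,0],[0,0,0],0]])

```text
time: 27.88
position: [0.5302, -0.146, 0.0414]
tool_rot: [-2.272, -2.163, 0.006]
ft_force: [0.7, 0.1, -1.0]
grip_width: 0.202
```

```bash
python3 - <<'E'
from h import *
st();grab("wrist","19");plan2((.5341,-.1476,.017),-5.75,8,0)
E
```

```text
t 27.88 p [ 0.5302 -0.146   0.0414] head -2.8 tilt [-0.0062  0.0007] F [ 0.7  0.1 -1. ] grip 17.6 q [-0.35  0.34  0.66  1.92 -0.25  0.97  0.38]
[[[0,0,0.4],[0,1,3],0],[[-0.1,0,0.6],[0,1,5],0],[[-0.1,0,0.6],[0,1,5],0],[[-0.1,0,0.7],[-1,1,6],0],[[0,0,0.4],[0,0,3],0],[[0,0,0.2],[-0.3,0.1,1.8],0],[[-0.1,0,0],[-0.1,0.1,0.6],0],[[0,0,0],[0,0,0],0]]
end [ 0.5341 -0.1476  0.017 ]
```

View pics/wrist19.png

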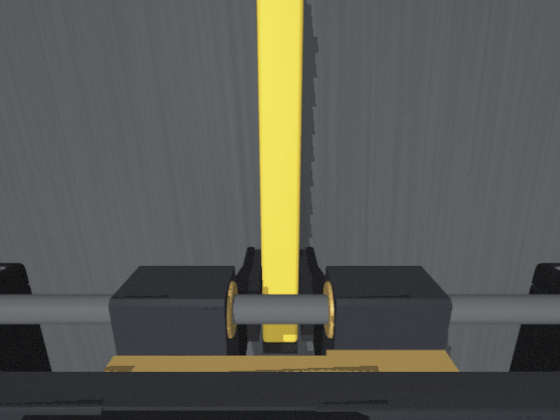

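Call:
step_arm(rows=[[[0,0,0.6],[0,1,3],0],[[-0.1,0,0.8],[0,1,5],0],[[-0.1,0,0.8],[0,1,5],0],[[-0.1,0,0.5],[0,1,5],0],[[0,0,0.3],[0,0,3],0],[[0,0,0],[0,0,1],0],[[0,0,0],[0,0,0],0],[[0,0,0],[0,0,0],0]])

```text
time: 28.6
position: [0.5334, -0.1463, 0.0157]
tool_rot: [-2.335, -2.099, 0.003]
ft_force: [0.5, -0.3, -1.2]
grip_width: 0.203
```

```bash
python3 - <<'E'
from h import *
s=st();th=np.radians(-5.75); R=np.array([[np.cos(th),-np.sin(th)],[np.sin(th),np.cos(th)]])
print("tray frame",(s["position"][:2]*1000-[559.2,101.1])@R)
T=R@np.array([0,-222])+[559.2,101.1];plan2((T[0]/1000,T[1]/1000,.0165),-5.75,8,0)
E
```

```text
t 28.6 p [ 0.5334 -0.1463  0.0157] head -6.08 tilt [-0.0027  0.0005] F [ 0.5 -0.3 -1.2] grip 17.7 q [-0.34  0.38  0.66  1.93 -0.29  0.93  0.35]
tray frame [  -0.92405185 -248.73507074]
[[[0,0,0],[3,0,0],0],[[0,0,-0.1],[6,0,0],0],[[-0.1,0,-0.1],[6,0,0],0],[[0,0,-0.1],[6,0,0],0],[[0,0,0],[3,0,0],0],[[0,0,0],[2.1,0.6,-0.6],0],[[-0.1,0,0],[0.6,0.2,-0.2],0],[[0,0,0],[0,0,0],0]]
end [ 0.5369 -0.1198  0.0165]
```

Call:
step_arm(rows=[[[0,0,0],[5,0,0],0],[[0,0,-0.1],[6,0,0],0],[[0,0,-0.1],[6,0.5,0],0],[[0,0,-0.1],[6,0.5,0],0],[[0,0,0],[6,0,-0.3],0],[[0,0,0],[6,0,0],0],[[0,0,0],[6,0,0],0],[[0,0,0],[6,0,0],0]])

```text
time: 29.27
position: [0.5397, -0.1008, 0.0173]
tool_rot: [2.33, 2.102, -0.008]
ft_force: [-0.7, -4.8, -0.4]
grip_width: 0.202
```

```bash
cat >> h.py <<'E'
def tf():
    s=st();th=np.radians(-5.75); R=np.array([[np.cos(th),-np.sin(th)],[np.sin(th),np.cos(th)]])
    print("tray frame",((s["position"][:2]*1000-[559.2,101.1])@R).round(1))
E
python3 - <<'E'
from h import *
tf();grab("side","1");zoom("side","1",(130,80,330,280),"zs1",3);grab("wrist","20")
E
```

```text
t 29.27 p [ 0.5397 -0.1008  0.0173] head -5.88 tilt [-0.0009 -0.0062] F [-0.7 -4.8 -0.4] grip 17.6 q [-0.42  0.37  0.65  1.94 -0.27  0.92  0.25]
tray frame [   0.9 -202.9]
```

View pics/zs1.png

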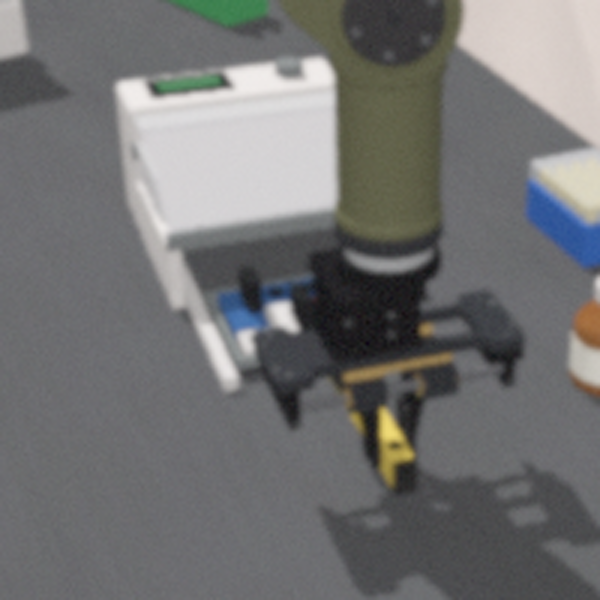

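View pics/wrist20.png

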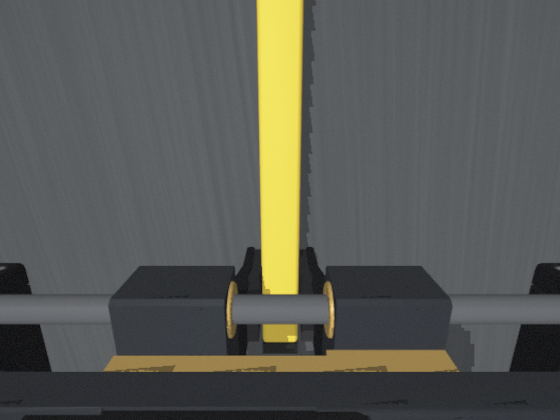

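Call:
step_arm(rows=[[[0,0,0],[7,-0.3,0.2],0],[[-0.1,0,0],[8,-0.3,0.2],0],[[-0.1,0,0],[8,0,0.2],0],[[0,0,0],[8,0,0],0],[[0,0,0],[8,0,0],0],[[0,0,0],[8,0,0],0],[[0,0,0],[8,0,0],0]])

```text
time: 29.95
position: [0.5447, -0.0464, 0.017]
tool_rot: [2.331, 2.093, -0.006]
ft_force: [-0.5, -4.8, 1.1]
grip_width: 0.202
```

```bash
python3 - <<'E'
from h import *
tf()
E
```

```text
t 29.95 p [ 0.5447 -0.0464  0.017 ] head -6.16 tilt [ 0.003  -0.0092] F [-0.5 -4.8  1.1] grip 17.5 q [-0.51  0.36  0.63  1.95 -0.25  0.91  0.13]
tray frame [   0.4 -148.2]
```

```bash
python3 - <<'E'
from h import *
T=np.array([559.2,101.1]);th=np.radians(-5.75); R=np.array([[np.cos(th),-np.sin(th)],[np.sin(th),np.cos(th)]]);q=R@[0,-85]+T
plan2((q[0]/1000,q[1]/1000,.0165),-5.75,10,0)
E
```

```text
[[[0,0,0],[6,0,0],0],[[0,0.1,-0.1],[10,0,0],0],[[0,0.1,-0.1],[9,0,0],0],[[0.1,0.1,-0.1],[10,0,0],0],[[0,0.1,0],[9,0,0],0],[[0.1,0.1,-0.1],[10,0,0],0],[[0,0,0],[6,0,0],0],[[0,0,0],[2.4,-0.5,0.2],0],[[0,0,0],[0.8,-0.1,0],0],[[0,0,0],[0,0,0],0]]
end [0.5507 0.0165 0.0165]
```

Call:
step_arm(rows=[[[0,0.1,0],[8,0,0],0],[[0,0.1,-0.1],[9,0,0],0],[[0,0.1,-0.1],[9,0,0],0],[[0.1,0.1,-0.1],[8,0,0],0],[[0,0.1,0],[8,0,0],0],[[0.1,0.1,0],[8,0,0],0],[[0,0,0],[6,0,0],0],[[0,0,0],[4,0,0],0]])

```text
time: 30.62
position: [0.5519, 0.0209, 0.0163]
tool_rot: [-2.33, -2.106, -0.003]
ft_force: [0.5, -4.2, 0.4]
grip_width: 0.199
```

```bash
python3 - <<'E'
from h import *
tf();grab("scene","1");zoom("scene","1",(270,110,470,260),"zc1",4);grab("wrist","21")
E
```

```text
t 30.62 p [0.5519 0.0209 0.0163] head -5.8 tilt [0.0011 0.002 ] F [ 0.5 -4.2  0.4] grip 17.3 q [-0.6   0.37  0.6   1.93 -0.26  0.92  0.02]
tray frame [  0.8 -80.5]
```

View pics/zc1.png

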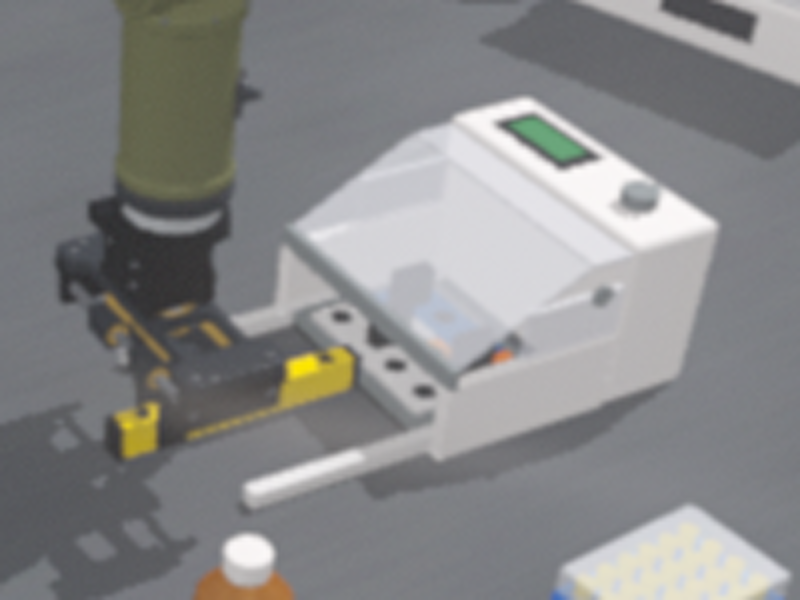

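View pics/wrist21.png

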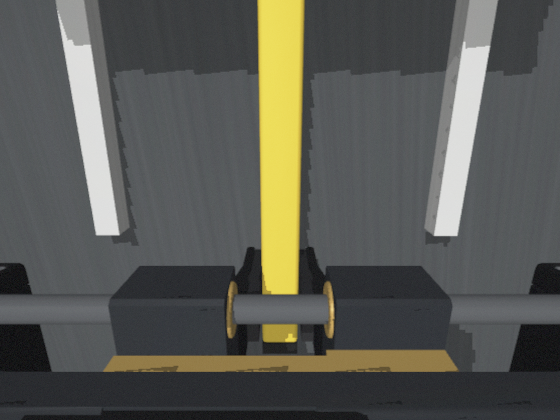

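Call:
step_arm(rows=[[[0,0,0],[4,0,0],0],[[0,0,0],[4,-0.2,0],0],[[0,0,0],[3,0,0],0],[[0,0,0],[3,0,0],0]])

```text
time: 31.05
position: [0.5525, 0.0347, 0.0163]
tool_rot: [-2.331, -2.104, -0.002]
ft_force: [-0.8, -4.8, -0.8]
grip_width: 0.202
```

```bash
python3 - <<'E'
from h import *
tf()
E
```

```text
t 31.05 p [0.5525 0.0347 0.0163] head -5.85 tilt [-0.0003  0.002 ] F [-0.8 -4.8 -0.8] grip 17.6 q [-0.62  0.37  0.59  1.93 -0.26  0.92 -0.  ]
tray frame [ -0.1 -66.7]
```

Call:
step_arm(rows=[[[0,0,0],[2,0,0],0],[[0,0,0],[2,0,0],0],[[0,0,0],[2,0,0],0]])

```text
time: 31.3
position: [0.5526, 0.0361, 0.0164]
tool_rot: [2.333, 2.101, -0.006]
ft_force: [-0.9, -7.8, 0.7]
grip_width: 0.202
```

```bash
python3 - <<'E'
from h import *
tf()
E
```

```text
t 31.3 p [0.5526 0.0361 0.0164] head -5.97 tilt [-0.0015 -0.0041] F [-0.9 -7.8  0.7] grip 17.6 q [-0.63  0.37  0.59  1.93 -0.25  0.92 -0.01]
tray frame [ -0.1 -65.4]
```

Call:
step_arm(rows=[[[0,0,0],[4,0,0],0],[[0,0,0],[5,0,0],0],[[0,0,0],[6,0,0],0]])

```text
time: 31.55
position: [0.5524, 0.0362, 0.0169]
tool_rot: [2.333, 2.086, -0.028]
ft_force: [-2.5, -17.0, 4.2]
grip_width: 0.199
```

```bash
python3 - <<'E'
from h import *
tf();d=grab("wrist","22");grab("scene","2");zoom("scene","2",(270,110,470,260),"zc2",4)
E
```

```text
t 31.55 p [0.5524 0.0362 0.0169] head -6.4 tilt [-0.0057 -0.0204] F [ -2.5 -17.    4.2] grip 17.4 q [-0.64  0.37  0.6   1.92 -0.24  0.93 -0.04]
tray frame [ -0.3 -65.2]
```

View pics/zc2.png

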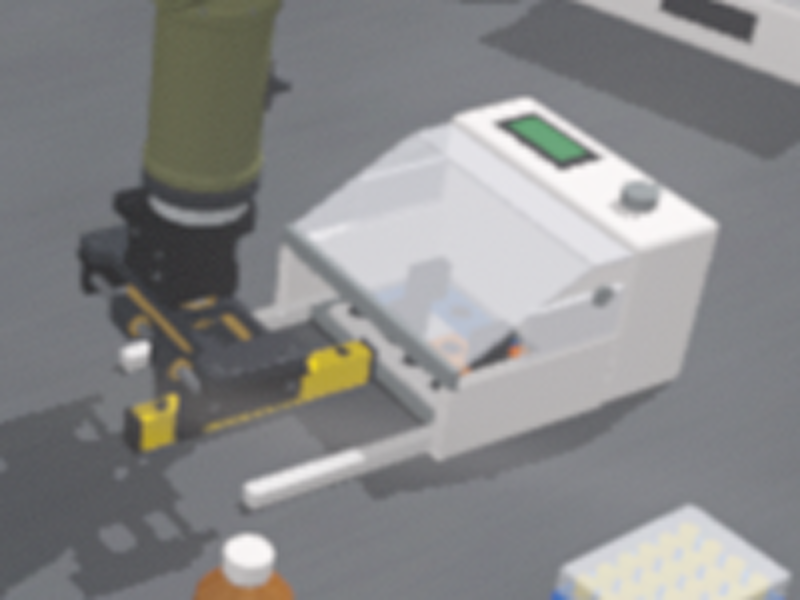

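Call:
step_arm(rows=[[[0,0,0],[-3,0,0],0],[[0,0.5,-0.3],[-6,0,0],0],[[0,0.4,-0.2],[-10,0,-0.5],0],[[0,0.2,0],[-16,0,-0.5],0],[[0,0,0],[-22,0,-0.5],0],[[0,0,0],[-24,0,-0.5],0],[[0,0,0],[-24,0,-1],0],[[0,0,0],[-24,0,-2],0],[[0,0,0],[-20,0,-4],0],[[0,0,0],[-10,0,-5],0]])

```text
time: 32.48
position: [0.5367, -0.1069, 0.0285]
tool_rot: [-2.299, -2.111, -0.015]
ft_force: [-0.6, 0.1, -1.3]
grip_width: 0.202
```

```bash
python3 - <<'E'
from h import *
tf()
plan2((.5036,-.1521,.045),85.05,18,0)
E
```

```text
t 32.48 p [ 0.5367 -0.1069  0.0285] head -4.86 tilt [-0.0067  0.0217] F [-0.6  0.1 -1.3] grip 17.6 q [-0.39  0.35  0.64  1.93 -0.28  0.96  0.3 ]
tray frame [  -1.6 -209.2]
[[[0,-0.1,-3.7],[-2,-1,-1],0],[[0,-0.1,-6.2],[-3,-2,-1],0],[[0,-0.1,-6.2],[-3,-3,-1],0],[[0,-0.1,-6.2],[-3,-3,-1],0],[[0,-0.1,-6.1],[-2,-3,-1],0],[[0,-0.1,-6.2],[-2,-3,-1],0],[[0,-0.1,-6.1],[-2,-4,-1],0],[[0.1,-0.1,-6.2],[-1,-4,-1],0],[[0,-0.1,-6.1],[-1,-4,-1],0],[[0,0,-6.2],[0,-4,-1],0],[[0.1,-0.1,-6.1],[0,-4,-1],0],[[0,0,-6.2],[0,-3,-1],0]]
[[[0.1,-0.1,-6.1],[1,-3,-2],0],[[0,0,-6.2],[1,-4,-1],0],[[0.1,0,-3.7],[1,-2,-1],0],[[0,-0.1,-1.8],[0.7,-0.7,-0.6],0],[[0,0,-0.6],[0.3,-0.2,-0.2],0],[[0,0,0],[0,0,0],0]]
end [ 0.5036 -0.1521  0.045 ]
```

Call:
step_arm(rows=[[[0,-0.4,0],[-15,0,-4],0],[[0,-0.4,0],[-15,0,-5],0],[[0,-0.3,0],[-12,0,-5],0],[[0,0,0],[-3,0,-2],0],[[0,0,0],[0,0,0],0]])

```text
time: 32.9
position: [0.5345, -0.1531, 0.0466]
tool_rot: [-2.307, -2.122, 0.002]
ft_force: [0.2, 0.2, -1.5]
grip_width: 0.201
```

```bash
python3 - <<'E'
from h import *
tf()
plan2((.5036,-.1521,.045),85.05,18,0)
E
```

```text
t 32.9 p [ 0.5345 -0.1531  0.0466] head -4.79 tilt [-0.0056  0.0043] F [ 0.2  0.2 -1.5] grip 17.5 q [-0.34  0.35  0.67  1.9  -0.26  0.99  0.36]
tray frame [   0.9 -255.4]
[[[0,0,-3.7],[0,-1,0],0],[[0,0,-6.2],[0,-2,0],0],[[0,0,-6.1],[0,-2,0],0],[[0,0,-6.2],[1,-2,0],0],[[0,0,-6.1],[1,-2,0],0],[[0,0,-6.2],[1,-2,0],0],[[0,0,-6.1],[1,-2,0],0],[[0,-0.1,-6.2],[1,-2,0],0],[[0,0,-6.1],[1,-2,0],0],[[0,-0.1,-6.2],[2,-1,0],0],[[0,0,-6.1],[2,-1,0],0],[[0,-0.1,-6.2],[2,-1,0],0]]
[[[0,0,-6.1],[2,-1,1],0],[[0,-0.1,-6.2],[2,0,0],0],[[0,0,-3.7],[1,0,0],0],[[0,0,-1.8],[0.7,-0.6,0.5],0],[[0,0,-0.6],[0.2,-0.1,0.2],0],[[0,0,0],[0,0,0],0]]
end [ 0.5036 -0.1521  0.045 ]
```

Call:
step_arm(rows=[[[0,0,-3.7],[0,-1,0],0],[[0,0,-6.2],[0,-2,0],0],[[0,0,-6.1],[0,-2,0],0],[[0,0,-6.2],[1,-2,0],0],[[0,0,-6.1],[1,-2,0],0],[[0,0,-6.2],[1,-2,0],0],[[0,0,-6.1],[1,-2,0],0],[[0,0,-6.2],[1,-2,0],0],[[0,0,-6.1],[1,-2,0],0],[[0,0,-6.2],[2,-1,0],0],[[0,0,-6.1],[2,-1,0],0],[[0,0,-6.2],[2,-1,0],0]])

```text
time: 33.9
position: [0.5122, -0.138, 0.0457]
tool_rot: [-0.518, -3.09, -0.018]
ft_force: [-0.9, 0.2, -1.3]
grip_width: 0.198
```

```bash
python3 - <<'E'
from h import *
tf()
plan2((.5036,-.1521,.03),85.05,8,0)
E
```

```text
t 33.9 p [ 0.5122 -0.138   0.0457] head 70.96 tilt [-0.006   0.0127] F [-0.9  0.2 -1.3] grip 17.2 q [-0.18  0.26  0.45  1.95 -0.15  0.97  1.58]
tray frame [ -22.8 -242.6]
[[[0.1,-0.1,-1.8],[0,-2,2],0],[[0.1,-0.1,-3.1],[1,-4,3],0],[[0.1,-0.1,-3.1],[1,-3,4],0],[[0.2,-0.1,-3],[1,-3,3],0],[[0.1,-0.1,-1.9],[1,-2,2],0],[[0,0,-0.9],[0.8,-1.2,1.2],0],[[0,0,-0.3],[0.3,-0.4,0.4],0],[[0,0,0],[0,0,0],0]]
end [ 0.5036 -0.1521  0.03  ]
```

Call:
step_arm(rows=[[[0.1,-0.1,-2.5],[0,-3,2],0],[[0.1,-0.1,-3.1],[1,-4,3],0],[[0.1,-0.1,-2.5],[1,-3,4],0],[[0.2,-0.1,-1.5],[1,-2,3],0],[[0.1,-0.1,-0.5],[0,0,2],0],[[0,0,0],[0,0,0],0],[[0,0,0],[0,0,0],0]])

```text
time: 34.48
position: [0.5074, -0.1407, 0.0307]
tool_rot: [0.21, 3.134, 0.009]
ft_force: [0.0, 0.2, -0.8]
grip_width: 0.204
```

```bash
python3 - <<'E'
from h import *
tf()
p=st()["position"]
plan2((p[0],p[1],.015),85.05,7,0)
E
```

```text
t 34.48 p [ 0.5074 -0.1407  0.0307] head 82.35 tilt [0.0009 0.0058] F [ 0.   0.2 -0.8] grip 17.7 q [-0.16  0.27  0.42  1.98 -0.14  0.92  1.78]
tray frame [ -27.3 -245.8]
t 34.48 p [ 0.5074 -0.1407  0.0307] head 82.35 tilt [0.0009 0.0058] F [ 0.   0.2 -0.8] grip 17.7 q [-0.16  0.27  0.42  1.98 -0.14  0.92  1.78]
[[[0.1,0,-0.5],[0,0,3],0],[[0.1,0,-0.7],[0,0,4],0],[[0.1,0,-0.8],[0,0,4],0],[[0,0,-0.4],[0,0,3],0],[[0,0,-0.2],[0,0,1.3],0],[[0,0,-0.1],[0,0,0.4],0],[[0,0,0],[0,0,0],0]]
end [ 0.5074 -0.1407  0.015 ]
```

Call:
step_arm(rows=[[[0.1,0,-0.5],[0,0,3],0],[[0.1,0,-0.7],[0,0,4],0],[[0.1,0,-0.8],[0,0,4],0],[[0,0,-0.4],[0,0,3],0],[[0,0,0],[0,0,1.3],0],[[0,0,0],[0,0,0.5],0],[[0,0,0],[0,0,0],0],[[0,0,0],[0,0,0],0]])

```text
time: 35.15
position: [0.5089, -0.1393, 0.0149]
tool_rot: [0.136, 3.137, 0.002]
ft_force: [0.0, -0.9, -1.2]
grip_width: 0.199
```

```bash
python3 - <<'E'
from h import *
st()
E
```

```text
t 35.15 p [ 0.5089 -0.1393  0.0149] head 85.03 tilt [0.0013 0.0013] F [ 0.  -0.9 -1.2] grip 17.3 q [-0.15  0.29  0.41  1.99 -0.15  0.89  1.83]
```

Next: release about 1 mm above contact, rise, and back off so the wrist camera can see the result.

Call:
step_arm(rows=[[[0,0,0],[0,0,1],0],[[0,0,0],[0,0,0],0],[[0,0,0],[0,0,0],40],[[0,0,0],[0,0,0],40],[[0,0,0],[0,0,0],40],[[0,0,0],[0,0,0],40],[[0,0,0],[0,0,-15],40],[[0,0,0],[0,0,-30],40],[[0,0,0],[0,0,-40],40],[[0,0,0],[0,0,-40],40],[[0,0,0],[0,0,-20],40],[[0,0,0],[0,0,0],40]])

```text
time: 36.15
position: [0.5062, -0.1396, 0.1624]
tool_rot: [-0.138, -3.132, -0.002]
ft_force: [0.1, -0.7, -0.9]
grip_width: 0.457
```

```bash
python3 - <<'E'
from h import *
st();grab("scene","3");grab("side","3");zoom("side","3",(130,80,400,350),"zs3",2.2)
plan2((.50,-.16,.22),0,14,40)
E
```

```text
t 36.15 p [ 0.5062 -0.1396  0.1624] head 84.96 tilt [-0.0069  0.0013] F [ 0.1 -0.7 -0.9] grip 39.8 q [-0.19  0.11  0.44  1.86 -0.05  1.19  1.75]
TOO FAST [ 0. -2. -6.] [-0.  -0.1  8. ]
TOO FAST [-0. -2. -6.] [-0. -0.  8.]
TOO FAST [-0. -2. -6.] [-0.1 -0.   8. ]
TOO FAST [-1. -2. -6.] [-0.1 -0.1  8. ]
TOO FAST [-1. -2. -6.] [-0.  -0.1  8. ]
TOO FAST [-1. -2. -6.] [-0.1 -0.   8. ]
TOO FAST [-1. -1. -6.] [-0.  -0.1  8. ]
TOO FAST [-2. -1. -5.] [-0.1 -0.   8.1]
TOO FAST [-2. -1. -6.] [-0.  -0.1  8. ]
[[[0,0,4.8],[0,-1,-3],40],[[0,-0.1,8],[0,-2,-6],40],[[0,0,8],[0,-2,-6],40],[[-0.1,0,8],[0,-2,-6],40],[[-0.1,-0.1,8],[-1,-2,-6],40],[[0,-0.1,8],[-1,-2,-6],40],[[-0.1,0,8],[-1,-2,-6],40],[[0,-0.1,8],[-1,-1,-6],40],[[-0.1,0,8.1],[-2,-1,-5],40],[[0,-0.1,8],[-2,-1,-6],40],[[0,0,4.8],[-1,0,-3],40],[[-0.1,0,2.4],[-0.6,-0.4,-1.7],40]]
[[[0,0,0.9],[-0.2,-0.1,-0.6],40],[[0,0,0],[0,0,0],40]]
end [ 0.5  -0.16  0.22]
```

View pics/scene3.png

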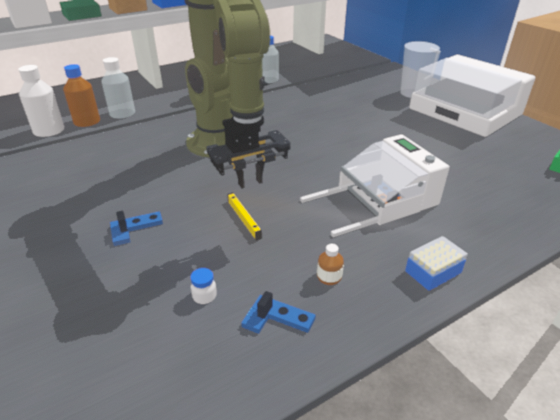

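View pics/zs3.png

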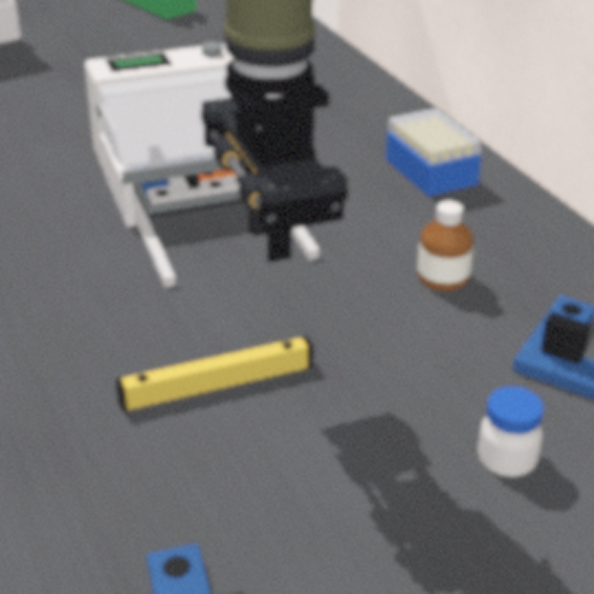

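Call:
step_arm(rows=[[[0,0,0],[0,-20,-10],40],[[0,0,0],[0,-35,-10],40],[[0,0,0],[0,-35,-10],40],[[0,0,0],[0,-35,0],40],[[0,0,0],[0,-35,0],40],[[0,0,0],[0,-10,0],40],[[0,0,0],[0,0,0],40],[[0,0,0],[0,0,0],40]])

```text
time: 36.92
position: [0.4826, -0.3088, 0.1727]
tool_rot: [-0.126, -3.102, -0.012]
ft_force: [0.6, 0.2, -0.2]
grip_width: 0.461
```

```bash
python3 - <<'E'
from h import *
st();d=grab("side","4");zoom("side","4",(150,90,300,240),"zs4",4)
th=np.radians(-5.75); R=np.array([[np.cos(th),-np.sin(th)],[np.sin(th),np.cos(th)]])
X=[list((R@[x,95]+[559.2,101.1])/1000)+[z] for x in (-77,77) for z in (.016,.004)]
print("expected rear rim px in zoom",((proj(d,X)-[150,90])*4).round(0).tolist())
P=depthpts(d);y=load
E
```

```text
t 36.92 p [ 0.4826 -0.3088  0.1727] head 85.36 tilt [-0.0367  0.0091] F [ 0.6  0.2 -0.2] grip 40.1 q [ 0.03  0.24  0.57  1.71 -0.12  1.26  2.11]
expected rear rim px in zoom [[187.0, 338.0], [188.0, 353.0], [400.0, 303.0], [400.0, 317.0]]
```

View pics/zs4.png

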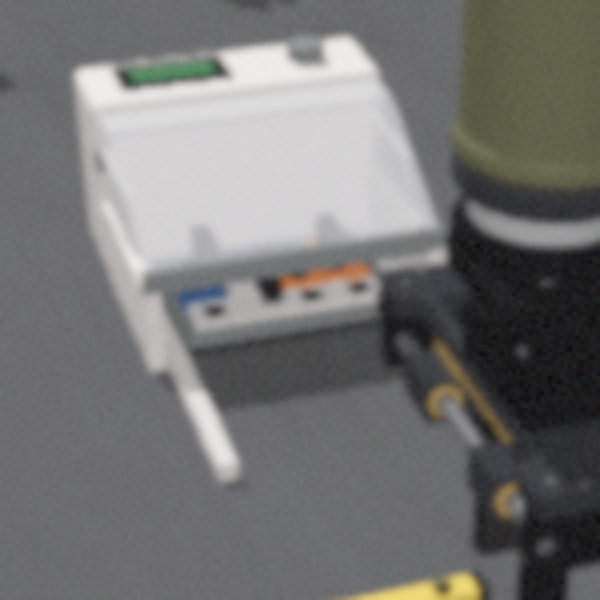

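Call:
step_arm(rows=[[[0,0,0],[0,0,0],40],[[0,0,0],[0,0,0],40],[[0,0,0],[0,0,0],40]])

```text
time: 37.22
position: [0.4834, -0.3025, 0.1704]
tool_rot: [-0.114, -3.099, -0.018]
ft_force: [1.0, 0.8, -0.3]
grip_width: 0.464
```

```bash
python3 - <<'E'
from h import *
from bench import order
st();print(order.close_job())
E
```

```text
t 37.22 p [ 0.4834 -0.3025  0.1704] head 85.78 tilt [-0.0397  0.0133] F [ 1.   0.8 -0.3] grip 40.4 q [ 0.02  0.24  0.56  1.72 -0.12  1.26  2.11]
the job is handed in; nothing more can be done
None
```

The three plates are packed flat in the tray, the tray is pushed home under the hood with the stick, and the job was handed in at 37.2 s of the 72 s allowed.

- **Packing:** I used the smallest of the three blue plates (35 mm hole spacing; the two look-alikes measure about 45 mm). I re-laid the orange plate, then set in the blue plate and the aluminium plate. The wrist picture showed narrow, even gaps. Depth readings on the plate tops were 19–21 mm against 18 mm nominal, so flat within the camera noise.
- **Push:** I held the stick 60 mm behind its middle and pushed on the rear rim. The gripper stayed in front of the opening. The tray slid at about 4–5 N. It then stopped, with no further movement at 17 N, with the gripper 65.2 mm in front of the tray's starting centre (65 mm expected for fully home). The side view shows the rear rim within about 1 pixel of its computed home position; its right end was hidden by the arm.
- **Stick and other objects:** The stick lies back on the bench about where it started, well clear of the opening. The bottle and jar still stand where they were in the last pictures, and the gripper was open and clear of everything at hand-in.

No check failed. The one loose reading was the tray's centre: in two of the wrist pictures it was off by 1–4 mm in width, so I used the more consistent readings from the other views.

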